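# Fetch the hemmed-in copper pot for weighing and restore the display

### The arm

A 6-joint arm with a two-finger parallel gripper is mounted at the origin on the work surface. World frame = base frame: x ahead of the robot, y to its left, z up, the work surface at z = 0. Lengths are in mm, angles in degrees, forces in N, time in s.
With the tool pointing down it reaches from about 300 to 850 mm from the base axis. Payload 4.2 kg.
Tool frame: the origin (TCP) lies on the centre line of the jaws, within the pads' length; the fingertips stand env.nose_length ahead of it and the grasp point (between the pads) lies 2 mm behind it (env.nose_length is the distance from the TCP to the fingertips, in mm); z points along the fingers, y is the direction in which the jaws open and shut (so a half turn about z gives the same grasp; the last joint's range is limited). The gripper opens to 91 mm and grips with 3 to 60 N. Pads are 32 mm wide; open, the fingers measure 118 mm over their backs; the gripper's body (76 mm by 178 mm) begins 60 mm behind the grasp point.
Start: joints at [75.287, 18.312, 89.639, -0, 72.044, -1.146], TCP at [134.892, 558.968, 230.976] pointing down, gripper open.
Joint ranges: [-177.97, 177.97], [-48.28, 115.42], [12.27, 149.76], [-77.06, 257.06], [2.81, 150.46], [-146.56, 146.56]. Speed limits (degrees/s): [147.25, 147.25, 180, 180, 180, 180].

### API

Orientations are given as [roll, pitch, yaw] about the fixed x, y, z axes, in that order (R = Rz(yaw) Ry(pitch) Rx(roll)).
In Python, from workcell import env gives the robot as it stands. The module is installed in compiled form; this text tells all that it offers.
- The arm moves only by the tool jog_arm, never from a script. Its argument "deltas" is a list that holds one entry, the list of rows, each a list of 5 numbers: the shift along the tool's x, y, z in m, then the turn about the tool's z in degrees, then the finger opening in m, from 0 to 0.0912. A call has 1 to 20 rows; each row is the pose to reach, as a shift and turn from the pose commanded when the call began, along the tool's axes at that moment; what a row does not reach only later rows make up. A row lasts 1/12 s, in which the tool goes at most 41.7 mm and 7.16 degrees, less where a joint would pass 70% of its speed; a pose out of reach is approached as far as the arm can. A call with a gripper value outside its range is refused whole. The fingers move at their own pace and stop on an object; "grip_force" is the grip in N (left out, the last holds). Time passes only in rows, so rows that repeat a pose let the fingers close. It gives the time, the measured TCP pose, the force and the opening at its end, in the units of the state.
- env.state(): the state, without advancing time (a new reading comes with each control period).
- env.grab_frame(name): name is "scene" or "top"; returns the picture (400x640x3 uint8, red, green, blue); there is no depth.
- env.camera_params(name): a dict with "fx", "fy", "cx", "cy" (pixels), "xyz" and "orientation" of the camera in the world. Camera axes: x right, y down, z forward; pixel columns grow to the right and rows downward; lengths in mm; the calibration is good to about 2 mm. A picture is of the moment at which its call begins. camera_params takes no time and is no camera call.
- env.job_done(): hands the job in, once; it reports no verdict.
Trained networks look in the newest picture that a camera, given by its name, has taken for a name from the list of things; names that differ only in an ending like _2 or _b are one class to them, and where a whole thing is asked for, a point or a joint stands for the part that bears it (a point fixed in the world has none). Each returns a list of dicts, best first, with "conf" (0 to 1); they miss things now and then, are a little off and sometimes report something else, mostly with a low value. They report only what shows in the picture. A call takes as long as a camera call.
- env.look_for(camera, label): "xyz" ([x, y, z] in mm, in world coordinates, good to about 4 mm: the middle of the surface that is visible of it).
The state is a dict: "time_s": time; "qpos": joint angles; "qvel": joint speeds; "effort": joint torques, N m; "ee_pos": TCP position; "ee_rot": TCP orientation; "force": force on the tool from outside, world axes, zero at the start; "torque": the same for the moment, N m; "gripper_width": finger opening in mm.
Only numpy, scipy, OpenCV 4.12 (cv2) and the standard library are available. Lean on these libraries where they do the work, as an engineer would, in place of code of your own. Each camera call takes 0.05 s, during which the arm holds its last target.

### The job

A customer wants the little copper pot weighed: it stands on the display stand, hemmed in by the brass vase, the copper bottle and the steel canister. Set those three aside standing on the green counter mat, then stand the pot in the middle of the scale's pan, and finally put the three back on the display, each on the very spot it came from. Keep everything upright, and leave the bells and the little brass bowl on the step where they are.

Things in the scene. Friction and masses are not known exactly. Their poses are not given: they have to be found in the camera images.
- lota_center (a point): Small round copper pot, 52 mm high, lowest ware on the stand: belly 58 mm wide at half height, base 42, neck 41, rim 49; 0.12-0.21 kg. Point: on its axis half-way up (26 mm), z up. Grip the belly here, fingers at the stand's left and right. Starts on the stand's middle spot, close to the step, with the three taller pieces about 62 mm away (axis to axis) in front and at both sides: no room for a gripper until they are gone.
- vase_center (a point): Brass flower vase, 122 mm high: foot 46 mm across, belly 53 (36 to 46 mm up), straight neck 33 mm across from 74 to 110 mm up, rim flaring to 41 at the top; about 0.3 kg. Point: on its axis half-way up (61 mm), z up. Best gripped by the neck, 39 mm above this point, where the flared rim stays clear of the gripper. Starts on one of the stand's three outer spots.
- bottle_center (a point): Copper water bottle, 130 mm high, one rigid piece: body 54 mm across up to 78 mm, shoulder, then a cap 34 mm across from 104 to 130 mm up with a small brass disc on top; about 0.2 kg. Point: on its axis half-way up (65 mm), z up. Best gripped by the cap, 51 mm above this point. Starts on one of the stand's three outer spots.
- canister_center (a point): Steel canister with black lid (grey disc on top), a plain cylinder 52 mm across (lid 53) and 118 mm high, lid from 96 mm up, one rigid piece; about 0.22 kg. Point: on its axis half-way up (59 mm), z up. Best gripped near the top, 33 mm above this point. Starts on one of the stand's three outer spots.
- display: Fixed dark wooden stand, 216 (x) by 240 mm (y). Origin under its centre on the counter, z up, x away from the robot. Floor 20 mm up; at the back, x 38 to 108 mm, a step 50 mm up. Four flat cream spots, 66 mm across: middle (0, 0) under the pot; outer (-62, 0), (-16, 60), (-16, -60) mm under vase, bottle, canister (which on which varies; each within 3 mm of its spot's middle).
- mat: Fixed thin counter mat, green with black edge, 280 (its x) by 120 mm (its y), top 4 mm above the counter. Origin at its centre on the counter, z up. Empty at the start; left or right of the display, its long side running away from the robot. The three pieces are set aside anywhere on it, standing within its edges.
- pan_center (a point): Middle of the top of the pan of a fixed grey counter scale (body 215 by 170 mm), left or right of the display, opposite to the mat. Frame: x from the black button panel (50 mm high, robot's side) to the pan, z up. Pan: flat steel plate 150 (x) by 160 mm (y), its top 56 mm above the counter, a thin dark circle 72 mm across around its middle.
- bell_big: Brass hand bell, mouth 48 mm across, 79 mm high with its handle, standing loose on the stand's step. Origin at its underside's centre. To be left alone.
- bell_small: Smaller brass hand bell, mouth 38 mm across, 62 mm high, standing loose on the stand's step. Origin at its underside's centre. To be left alone.
- lamp_bowl: Tiny open brass bowl, 47 mm across, 22 mm high, standing loose in the middle of the stand's step, between the bells. Origin at its underside's centre. To be left alone.

How it is judged:
By the outcome, as a careful person would: the job done as asked, in the order asked, and still so for the second after the job is handed in, with the robot touching nothing.
It also fails if it takes over 131 s, if anything falls off the work surface, if the arm or the gripper's body presses on something with over 40 N, if the wrist force passes 120 N, or if a joint passes its speed limit or range.

## Working session

There is one attempt and no reset: what is moved stays moved. The work goes in short steps, Python scripts to look and compute and a tool call to move; the robot and the scene stay as the last step left them, time stands still between calls to the robot, and variables do not carry over. Pictures are saved under pics/ and viewed, and the job is handed in when it is done.

Besides the shell and the picture viewer there is one more tool, called after ">>>" as name(argument=value, ...), one argument or row to a line, values as JSON. jog_arm: Moves the arm, as the interface text tells. Its arguments: {"type":"object","properties":{"deltas":{"type":"array"},"grip_force":{"type":"number"}},"required":["deltas"]}

```bash
mkdir -p pics; ls; cat > h.py <<'E'
import numpy as np, cv2
from scipy.spatial.transform import Rotation as R
from workcell import env
def cam(n):
    p=env.camera_params(n); return p
def grab(n,f,crop=None,s=1):
    im=env.grab_frame(n)[:,:,::-1].copy()
    cv2.imwrite('pics/raw_'+f,im)
    if crop: im=im[crop[1]:crop[3],crop[0]:crop[2]]
    if s!=1: im=cv2.resize(im,None,fx=s,fy=s,interpolation=cv2.INTER_CUBIC)
    cv2.imwrite('pics/'+f,im); return im
def Rc(p):
    o=p['orientation']; return R.from_euler('xyz',o,degrees=True).as_matrix()
def proj(n,X):
    p=cam(n); c=Rc(p).T@(np.array(X,float)-p['xyz']); return np.array([p['fx']*c[0]/c[2]+p['cx'],p['fy']*c[1]/c[2]+p['cy']])
def back(n,u,v,z):
    p=cam(n); d=Rc(p)@np.array([(u-p['cx'])/p['fx'],(v-p['cy'])/p['fy'],1]); o=np.array(p['xyz'],float)
    return o+d*(z-o[2])/d[2]
E
python3 - <<'E'
from h import *
print(env.state()); print(env.nose_length)
for n in('scene','top'):
    print(cam(n)); grab(n,n+'0.png')
for l in ['lota_center','vase_center','bottle_center','canister_center','display','mat','pan_center','bell_big','bell_small','lamp_bowl']:
    print(l,[(np.round(d['xyz']),round(d['conf'],2)) for d in env.look_for('top',l)[:2]])
E
```

```text
pics
{'time_s': 0.0, 'qpos': array([ 7.52829211e+01,  1.83489825e+01,  8.97089747e+01, -2.77887126e-05,
        7.20428201e+01, -1.14477910e+00]), 'qvel': array([-0.04028813, -0.00324527,  0.03559186,  0.05523087, -0.12380911,
       -0.03963877]), 'effort': array([ 1.98223388e-03, -4.12473428e+01, -2.31979609e+01,  7.28976564e-02,
        4.55199892e-02, -1.21119401e-04]), 'ee_pos': array([134.79882838, 558.4660469 , 230.12950132]), 'ee_rot': array([-1.79899242e+02, -1.98699926e-03,  1.66427707e+02]), 'force': array([0.91703245, 0.03343865, 0.07808631]), 'torque': array([ 0.02885508, -0.02422233,  0.00065222]), 'gripper_width': 91.51636177472352}
17.0
{'fx': 368.1937695999774, 'fy': 368.1937695999774, 'cx': 314.02879151311805, 'cy': 201.17224725981154, 'xyz': array([1011.40920478,  503.0093763 ,  565.68690426]), 'orientation': array([-124.24598486,   -0.34097503,  139.97932596])}
{'fx': 366.2798802423949, 'fy': 366.2798802423949, 'cx': 322.24456953998475, 'cy': 200.12710445353744, 'xyz': array([403.77954629,  -4.60780776, 895.14975811]), 'orientation': array([-1.68326207e+02,  1.03936386e-01, -9.37877318e+01])}
lota_center [(array([524.,  39.,  74.]), 0.78)]
vase_center [(array([500., -15., 145.]), 0.77)]
bottle_center [(array([519.,  92., 115.]), 0.55)]
canister_center [(array([465.,  58., 138.]), 0.67)]
display [(array([531.,  27.,  25.]), 0.55)]
mat [(array([509., 338.,   3.]), 0.76)]
pan_center [(array([ 481., -330.,   58.]), 0.85)]
bell_big [(array([619.,  93.,  79.]), 0.53)]
bell_small [(array([ 480., -329.,   57.]), 0.69)]
lamp_bowl [(array([604.,  17.,  56.]), 0.82), (array([ 478., -331.,   56.]), 0.48)]
```

View pics/top0.png

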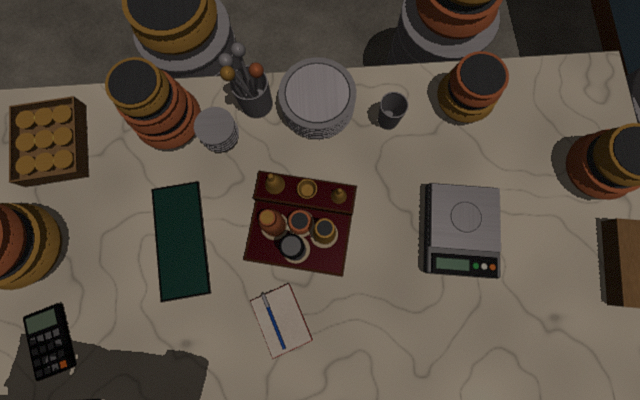

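View pics/scene0.png

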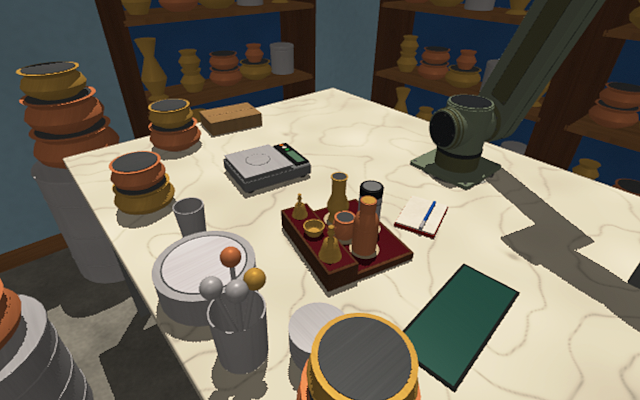

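```bash
python3 -c "
import cv2
im=cv2.imread('pics/raw_top0.png')
cv2.imwrite('pics/topz.png',cv2.resize(im[50:230,190:400],None,fx=3.5,fy=3.2,interpolation=cv2.INTER_CUBIC))
"
```

```text
(no output)
```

View pics/topz.png

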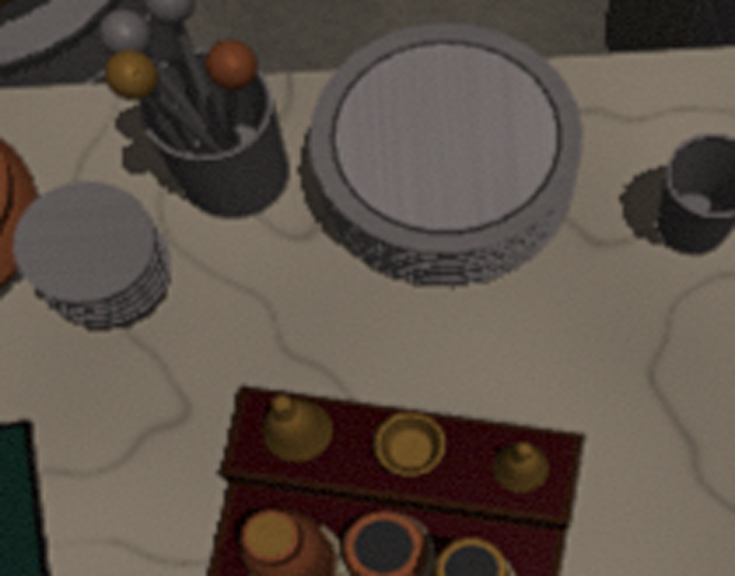

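The top view shows the mat on the left around (180,240), the display at (302,222) and the scale at (462,230). The bottle is left, the vase right and the canister in front. Next I'll zoom in on the display to get its geometry.

```bash
python3 -c "
import cv2
im=cv2.imread('pics/raw_top0.png')
im=cv2.convertScaleAbs(im,alpha=1.8)
cv2.imwrite('pics/topz2.png',cv2.resize(im[165:280,235:365],None,fx=5,fy=5,interpolation=cv2.INTER_CUBIC))
cv2.imwrite('pics/topz3.png',cv2.resize(im[170:290,410:510],None,fx=5,fy=5,interpolation=cv2.INTER_CUBIC))
cv2.imwrite('pics/topz4.png',cv2.resize(im[170:310,140:220],None,fx=4,fy=4,interpolation=cv2.INTER_CUBIC))
"
```

```text
(no output)
```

View pics/topz2.png

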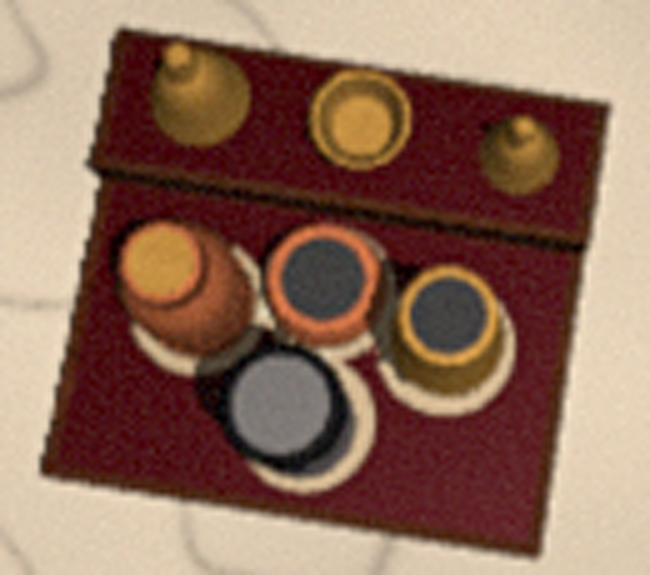

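View pics/topz3.png

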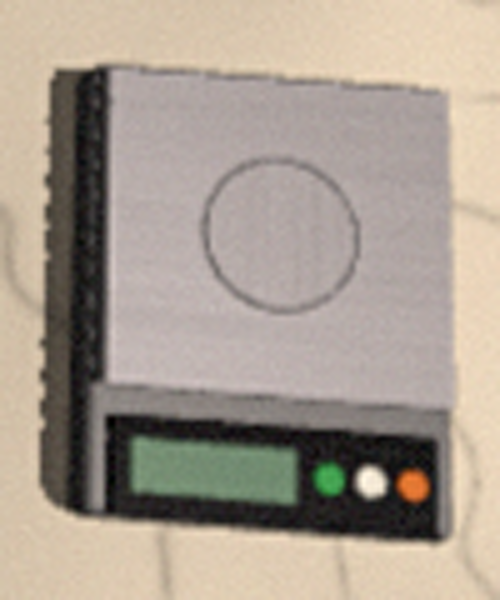

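View pics/topz4.png

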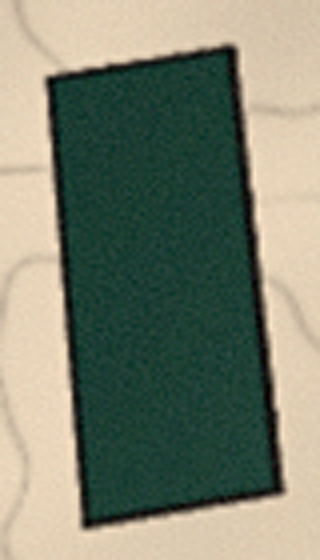

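```bash
cat > m.py <<'E'
from h import *
from scipy.optimize import least_squares
def z2(u,v,ox=235,oy=165,s=5): return ((u+.5)/s-.5+ox,(v+.5)/s-.5+oy)
def fit(obs,x0):
    def f(q):
        c,s=np.cos(q[2]),np.sin(q[2]); r=[]
        for (x,y,z),uv in obs:
            r+=list(proj('top',[q[0]+c*x-s*y,q[1]+s*x+c*y,z])-uv)
        return r
    r=least_squares(f,x0,x_scale=[100,100,1]); return r.x,np.round(r.fun,2)
if __name__=='__main__':
    obs=[((108,120,50),z2(121,32)),((108,-120,50),z2(608,102)),((-108,120,20),z2(43,473)),((-108,-120,20),z2(540,555)),((38,120,50),z2(90,167)),((38,-120,50),z2(585,245))]
    q,r=fit(obs,[520,27,0]); print('display',q[:2],np.degrees(q[2]),r)
    c,s=np.cos(q[2]),np.sin(q[2])
    def T(x,y): return np.round([q[0]+c*x-s*y,q[1]+s*x+c*y],1)
    for n,sp,uv,z in [('bottle',(-16,60),(161,263),150),('can',(-62,0),(281,402),138),('vase',(-16,-60),(449,315),142),('lota',(0,0),(324,284),72),('bigtop',(0,0),(180,58),129),('smalltop',(0,0),(523,128),112),('bowl',(0,0),(361,118),72)]:
        b=back('top',*z2(*uv),z)[:2]; d=b-q[:2]; print(n,np.round(b,1),'spot',T(*sp),'local',np.round([c*d[0]+s*d[1],-s*d[0]+c*d[1]],1))
    obs=[((140,60,4),z2(48,77,140,170,4)),((140,-60,4),z2(234,47,140,170,4)),((-140,60,4),z2(86,526,140,170,4)),((-140,-60,4),z2(283,491,140,170,4))]
    q,r=fit(obs,[510,338,0]); print('mat',q[:2],np.degrees(q[2]),r)
    print('pan',back('top',*z2(281,235,410,170),56))
    for a in((103,66),(447,90),(455,410),(103,380)): print(back('top',*z2(*a,410,170),56)[:2])
    from scipy.spatial.transform import Rotation as RR
    s=env.state(); print(s['ee_pos'],RR.from_euler('xyz',s['ee_rot'],degrees=True).as_matrix().round(3))
    for l in ['bell_small','vase_center','bottle_center','canister_center','lota_center']:
        print(l,[(np.round(d['xyz']),round(d['conf'],2)) for d in env.look_for('scene',l)[:2]])
E
python3 m.py
```

```text
display [531.14847901  41.6686641 ] -12.798290931577002 [-1.04 -1.42  0.71 -0.25 -0.78  0.96  0.43  0.83 -0.53 -0.23  1.19 -0.14]
bottle [529.3 102.8] spot [528.8 103.7] local [-15.4  59.2]
can [470.1  57.3] spot [470.7  55.4] local [-63.    1.7]
vase [501.  -14.1] spot [502.3 -13.3] local [-17.1 -61.1]
lota [527.9  40.6] spot [531.1  41.7] local [-3.  -1.8]
bigtop [622.1  94.4] spot [531.1  41.7] local [77.  71.6]
smalltop [585.1 -52.5] spot [531.1  41.7] local [ 73.4 -79.9]
bowl [604.   19.4] spot [531.1  41.7] local [76.  -5.6]
mat [514.0254733  336.03621903] 6.20644606157363 [-0.72 -0.75  0.52 -1.33 -0.67  1.08  0.86  0.71]
pan [ 515.91615889 -343.7372129    56.        ]
[ 601.63210124 -271.64267115]
[ 579.28462888 -431.68290101]
[ 430.84308513 -410.87820394]
[ 454.90925821 -253.1103074 ]
[134.89285896 558.97226737 230.99219716] [[-0.972  0.235  0.   ]
 [ 0.235  0.972  0.   ]
 [-0.     0.    -1.   ]]
bell_small [(array([594., -46.,  65.]), 0.76), (array([633., 102.,  80.]), 0.69)]
vase_center [(array([514.,  -4.,  93.]), 0.86)]
bottle_center [(array([542., 114.,  88.]), 0.97)]
canister_center [(array([475.,  69., 138.]), 0.74)]
lota_center [(array([544.,  48.,  56.]), 0.82), (array([ 513., -297.,   52.]), 0.48)]
```

```bash
python3 -c "
import cv2
im=cv2.imread('pics/raw_scene0.png')
cv2.imwrite('pics/sz.png',cv2.resize(im[165:295,275:420],None,fx=5,fy=4.6,interpolation=cv2.INTER_CUBIC))
"
python3 - <<'E'
from m import *
im=cv2.imread('pics/raw_scene0.png')
im=cv2.resize(im[165:285,275:425],None,fx=5,fy=5,interpolation=cv2.INTER_CUBIC)
def circ(x,y,z,r):
    p=np.array([(proj('scene',[x+r*np.cos(a),y+r*np.sin(a),z])-[275,165]+.5)*5-.5 for a in np.linspace(0,6.28,40)]); cv2.polylines(im,[p.astype(int)],True,(0,255,0),1)
circ(529.3,102.8,150,17);circ(470.1,57.3,138,26.5);circ(501,-14.1,142,20.5);circ(527.9,40.6,72,24.5)
circ(529.3,102.8,20,27);circ(604,19.4,72,23.5)
cv2.imwrite('pics/sz.png',im)
E
```

```text
(no output)
```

View pics/sz.png

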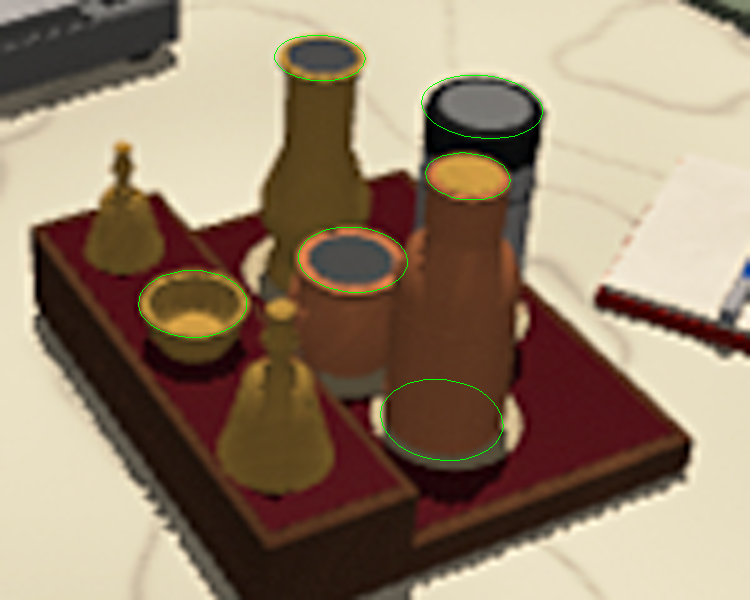

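```bash
cat > p.py <<'E'
# python3 p.py "x,y,z" then waypoints "x,y,z,n" : prints tool-frame rows (smooth), opening filled by me
import sys,numpy as np
a=np.radians(13.567); c,s=np.cos(a),np.sin(a)
P=[list(map(float,t.split(','))) for t in sys.argv[1:]]
p0=np.array(P[0][:3]); cur=p0
for w in P[1:]:
    t=np.array(w[:3]); n=int(w[3])
    for i in range(1,n+1):
        u=i/n; f=u*u*(3-2*u); d=cur+(t-cur)*f-p0
        print([round((-c*d[0]+s*d[1])/1e3,4),round((s*d[0]+c*d[1])/1e3,4),round(-d[2]/1e3,4),0],end=' ')
    print(); cur=t
E
python3 p.py 134.9,559,231 529,103,231,18
python3 p.py 529,103,231 529,103,134,8
python3 p.py 529,103,134 529,103,244,10 598.5,345,244,12
python3 p.py 598.5,345,244 598.5,345,118.5,12
```

```text
[np.float64(-0.0044), np.float64(-0.0031), np.float64(-0.0), 0] [np.float64(-0.0168), np.float64(-0.012), np.float64(-0.0), 0] [np.float64(-0.0363), np.float64(-0.026), np.float64(-0.0), 0] [np.float64(-0.0618), np.float64(-0.0443), np.float64(-0.0), 0] [np.float64(-0.0924), np.float64(-0.0662), np.float64(-0.0), 0] [np.float64(-0.1271), np.float64(-0.091), np.float64(-0.0), 0] [np.float64(-0.1647), np.float64(-0.1179), np.float64(-0.0), 0] [np.float64(-0.2044), np.float64(-0.1463), np.float64(-0.0), 0] [np.float64(-0.245), np.float64(-0.1754), np.float64(-0.0), 0] [np.float64(-0.2857), np.float64(-0.2045), np.float64(-0.0), 0] [np.float64(-0.3254), np.float64(-0.2329), np.float64(-0.0), 0] [np.float64(-0.363), np.float64(-0.2599), np.float64(-0.0), 0] [np.float64(-0.3976), np.float64(-0.2847), np.float64(-0.0), 0] [np.float64(-0.4282), np.float64(-0.3066), np.float64(-0.0), 0] [np.float64(-0.4538), np.float64(-0.3248), np.float64(-0.0), 0] [np.float64(-0.4733), np.float64(-0.3388), np.float64(-0.0), 0] [np.float64(-0.4857), np.float64(-0.3477), np.float64(-0.0), 0] [np.float64(-0.49
[... 1859 characters left out ...]
), 0] 
[np.float64(0.0), np.float64(0.0), np.float64(0.0025), 0] [np.float64(0.0), np.float64(0.0), np.float64(0.0093), 0] [np.float64(0.0), np.float64(0.0), np.float64(0.0196), 0] [np.float64(0.0), np.float64(0.0), np.float64(0.0325), 0] [np.float64(0.0), np.float64(0.0), np.float64(0.0472), 0] [np.float64(0.0), np.float64(0.0), np.float64(0.0628), 0] [np.float64(0.0), np.float64(0.0), np.float64(0.0783), 0] [np.float64(0.0), np.float64(0.0), np.float64(0.093), 0] [np.float64(0.0), np.float64(0.0), np.float64(0.1059), 0] [np.float64(0.0), np.float64(0.0), np.float64(0.1162), 0] [np.float64(0.0), np.float64(0.0), np.float64(0.123), 0] [np.float64(0.0), np.float64(0.0), np.float64(0.1255), 0]
```

>>> jog_arm(
  deltas=[
    [[-0.017,-0.012,0,0,0.07],[-0.042,-0.03,0,0,0.07],[-0.074,-0.053,0,0,0.07],[-0.105,-0.075,0,0,0.07],[-0.137,-0.098,0,0,0.07],[-0.168,-0.12,0,0,0.07],[-0.2,-0.143,0,0,0.07],[-0.231,-0.165,0,0,0.07],[-0.263,-0.188,0,0,0.07],[-0.294,-0.211,0,0,0.07],[-0.326,-0.233,0,0,0.07],[-0.357,-0.256,0,0,0.07],[-0.389,-0.278,0,0,0.07],[-0.42,-0.301,0,0,0.07],[-0.45,-0.322,0,0,0.07],[-0.472,-0.338,0,0,0.07],[-0.485,-0.347,0,0,0.07],[-0.49,-0.351,0,0,0.07],[-0.49,-0.351,0,0,0.07]],
  ],
  grip_force=20,
)

```text
time_s: 2.43
ee_pos: [529.5, 101.9, 230.7]
ee_rot: [180.0, -0.0, 166.3]
force: [-0.2, -0.0, -0.2]
gripper_width: 70.2
```

```bash
python3 - <<'E'
from h import *
s=env.state(); print(s['ee_pos'],s['ee_rot'],s['gripper_width'],s['force'])
grab('scene','s1.png',(240,60,480,300),2.4)
E
```

```text
[529.47117666 101.8956013  230.74576971] [ 1.79999024e+02 -7.58946275e-03  1.66318406e+02] 70.21257802959256 [-0.21848126 -0.00186611 -0.1813949 ]
```

View pics/s1.png

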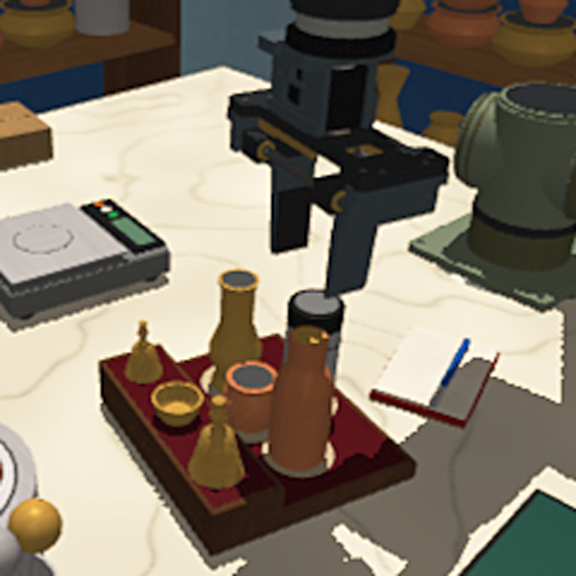

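>>> jog_arm(
  deltas=[
    [[0,0,0.005,0,0.06],[0,0,0.02,0,0.06],[0,0,0.04,0,0.06],[0,0,0.06,0,0.06],[0,0,0.078,0,0.06],[0,0,0.09,0,0.06],[0,0,0.097,0,0.06],[0,0,0.097,0,0.06],[0,0,0.097,0,0.06]],
  ],
)

```text
time_s: 3.23
ee_pos: [528.6, 103.5, 134.1]
ee_rot: [180.0, -0.0, 166.5]
force: [0.9, 0.5, 0.7]
gripper_width: 59.9
```

```bash
python3 - <<'E'
from h import *
s=env.state(); print(s['ee_pos'],s['ee_rot'],s['gripper_width'],s['force'])
grab('scene','s2.png',(240,60,480,300),2.4)
E
```

```text
[528.58384981 103.51990088 134.12583503] [ 1.79989116e+02 -4.77955027e-03  1.66495532e+02] 59.885052561673845 [0.94698727 0.46666721 0.67948696]
```

View pics/s2.png

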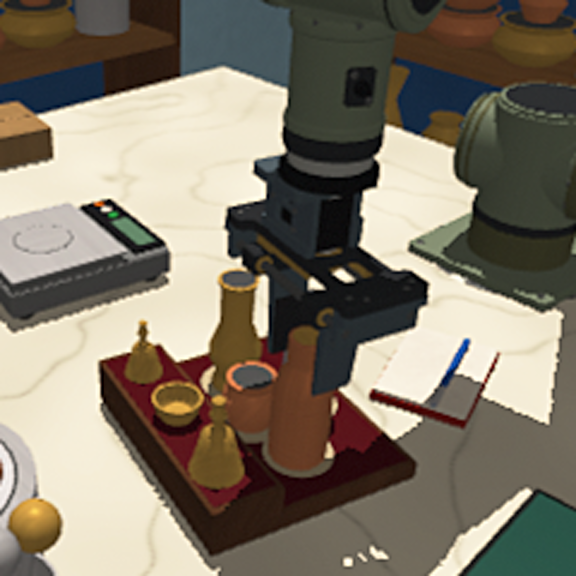

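The fingers straddle the bottle cap, so I'll close on it.

>>> jog_arm(
  deltas=[
    [[0,0,0,0,0.052],[0,0,0,0,0.046],[0,0,0,0,0.041],[0,0,0,0,0.038],[0,0,0,0,0.036],[0,0,0,0,0.034],[0,0,0,0,0.031],[0,0,0,0,0.028],[0,0,0,0,0.025],[0,0,0,0,0.025],[0,0,0,0,0.025],[0,0,0,0,0.025]],
  ],
  grip_force=25,
)

```text
time_s: 4.28
ee_pos: [529.0, 102.8, 134.0]
ee_rot: [180.0, 0.0, 166.4]
force: [-0.2, -1.2, 1.3]
gripper_width: 33.4
```

>>> jog_arm(
  deltas=[
    [[0,0,-0.004,0,0.025],[0,0,-0.015,0,0.025],[0,0,-0.03,0,0.025],[0,0,-0.048,0,0.025],[0,0,-0.064,0,0.025],[0,0.004,-0.075,0,0.025],[-0.001,0.015,-0.08,0,0.025],[-0.002,0.035,-0.08,0,0.025],[-0.003,0.06,-0.08,0,0.025],[-0.004,0.088,-0.08,0,0.025],[-0.005,0.117,-0.08,0,0.025],[-0.006,0.146,-0.08,0,0.025],[-0.007,0.175,-0.08,0,0.025],[-0.008,0.202,-0.08,0,0.025],[-0.009,0.225,-0.08,0,0.025],[-0.01,0.241,-0.08,0,0.025],[-0.011,0.249,-0.08,0,0.025],[-0.011,0.252,-0.08,0,0.025],[-0.011,0.252,-0.08,0,0.025]],
  ],
)

```text
time_s: 5.87
ee_pos: [598.3, 345.5, 213.0]
ee_rot: [-179.9, -0.1, 166.5]
force: [-0.9, -0.1, -1.5]
gripper_width: 33.3
```

```bash
python3 - <<'E'
from h import *
s=env.state(); print(s['ee_pos'],s['ee_rot'],s['gripper_width'],s['force'])
grab('scene','s3.png')
E
```

```text
[598.34078823 345.5151168  212.97996807] [-1.79930753e+02 -6.82643853e-02  1.66473469e+02] 33.32806024372905 [-0.88741731 -0.13326367 -1.50772317]
```

View pics/s3.png

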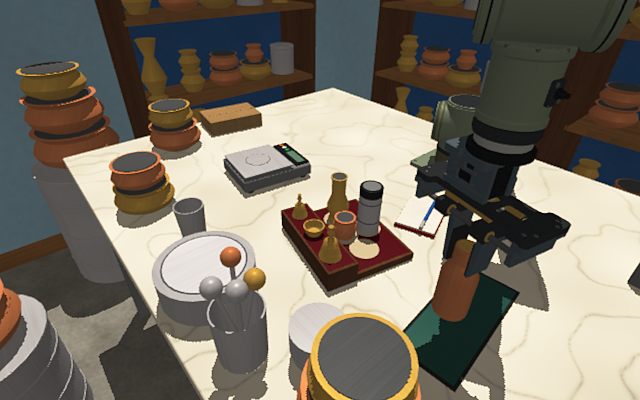

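>>> jog_arm(
  deltas=[
    [[0,0,0.005,0,0.025],[0,0,0.018,0,0.025],[0,0,0.036,0,0.025],[0,0,0.055,0,0.025],[0,0,0.072,0,0.025],[0,0,0.084,0,0.025],[0,0,0.09,0,0.025],[0,0,0.093,0,0.025],[0,0,0.095,0,0.025],[0,0,0.096,0,0.025],[0,0,0.096,0,0.025]],
  ],
)

```text
time_s: 6.83
ee_pos: [599.1, 345.4, 118.8]
ee_rot: [179.9, 0.1, 166.4]
force: [0.8, -0.0, -2.0]
gripper_width: 33.4
```

>>> jog_arm(
  deltas=[
    [[0,0,0.0005,0,0.025],[0,0,0.001,0,0.025],[0,0,0.001,0,0.025]],
  ],
)

```text
time_s: 7.08
ee_pos: [599.2, 345.5, 118.1]
ee_rot: [179.9, 0.1, 166.4]
force: [-0.1, -0.3, 0.8]
gripper_width: 33.5
```

>>> jog_arm(
  deltas=[
    [[0,0,0,0,0.036],[0,0,0,0,0.04],[0,0,0,0,0.05],[0,0,0,0,0.06],[0,0,-0.005,0,0.06],[0,0,-0.02,0,0.07],[0,0,-0.045,0,0.07],[0,0,-0.065,0,0.07],[0.002,-0.01,-0.07,0,0.07],[0.006,-0.033,-0.07,0,0.07],[0.012,-0.066,-0.07,0,0.07],[0.019,-0.101,-0.07,0,0.07],[0.025,-0.136,-0.07,0,0.07],[0.032,-0.171,-0.07,0,0.07],[0.038,-0.206,-0.07,0,0.07],[0.045,-0.241,-0.07,0,0.07],[0.05,-0.272,-0.07,0,0.07],[0.054,-0.295,-0.07,0,0.07],[0.057,-0.306,-0.07,0,0.07],[0.057,-0.31,-0.07,0,0.07]],
  ],
)

```text
time_s: 8.75
ee_pos: [468.9, 55.8, 186.7]
ee_rot: [-180.0, -0.1, 166.3]
force: [0.8, 0.0, -0.5]
gripper_width: 70.1
```

```bash
python3 - <<'E'
from h import *
s=env.state(); print(s['ee_pos'],s['ee_rot'],s['gripper_width'],s['force'])
grab('scene','s4.png')
E
```

```text
[468.90919502  55.75047602 186.70432354] [-1.79981472e+02 -6.08642307e-02  1.66308765e+02] 70.0760713166411 [ 0.77179916  0.02724132 -0.51426287]
```

View pics/s4.png

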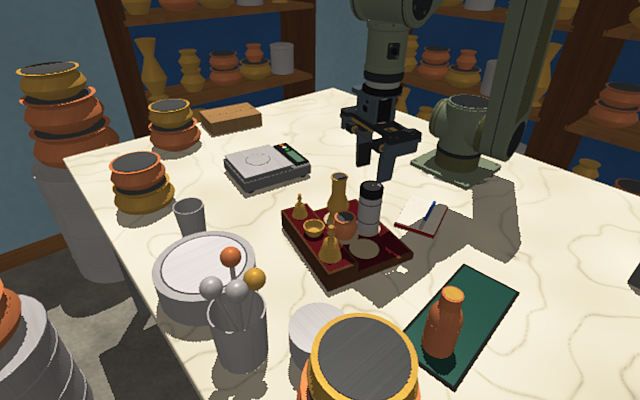

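The bottle stands upright on the mat. Next is the canister.

>>> jog_arm(
  deltas=[
    [[0,0,0.002,0,0.072],[0,0,0.01,0,0.072],[0,0,0.025,0,0.072],[0,0,0.042,0,0.072],[0,0,0.058,0,0.072],[0,0,0.07,0,0.072],[0,0,0.077,0,0.072],[0,0,0.077,0,0.07],[0,0,0.077,0,0.065],[0,0,0.077,0,0.06],[0,0,0.077,0,0.057],[0,0,0.077,0,0.055],[0,0,0.077,0,0.053],[0,0,0.077,0,0.05],[0,0,0.077,0,0.045],[0,0,0.077,0,0.045],[0,0,0.077,0,0.045],[0,0,0.077,0,0.045]],
  ],
)

```text
time_s: 10.3
ee_pos: [470.9, 57.1, 110.4]
ee_rot: [180.0, 0.1, 166.4]
force: [-1.0, -1.5, 6.5]
gripper_width: 52.2
```

```bash
python3 - <<'E'
from h import *
s=env.state(); print(s['ee_pos'],s['ee_rot'],s['gripper_width'],s['force'])
grab('scene','s5.png',(240,60,480,300),2.4)
E
```

```text
[470.9414695   57.11680045 110.44768533] [1.79988700e+02 6.19480814e-02 1.66436024e+02] 52.18578864683079 [-1.04878741 -1.52412027  6.48177047]
```

View pics/s5.png

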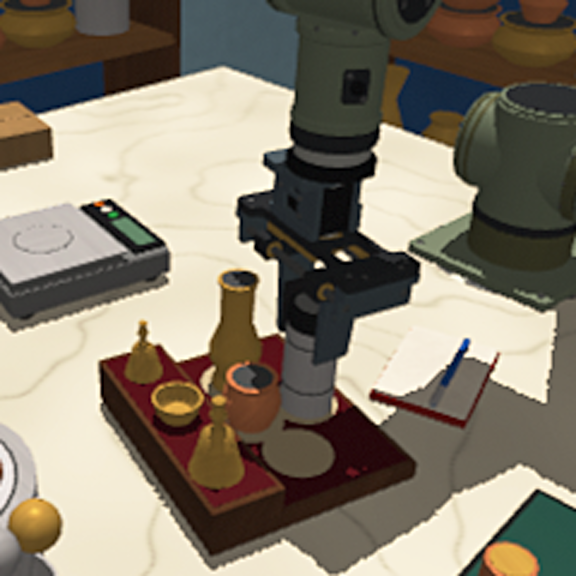

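>>> jog_arm(
  deltas=[
    [[0,0,-0.004,0,0.045],[0,0,-0.014,0,0.045],[0,0,-0.028,0,0.045],[0,0,-0.043,0,0.045],[0,0.003,-0.055,0,0.045],[0.001,0.014,-0.06,0,0.045],[0.003,0.035,-0.06,0,0.045],[0.005,0.062,-0.06,0,0.045],[0.008,0.092,-0.06,0,0.045],[0.01,0.123,-0.06,0,0.045],[0.013,0.155,-0.06,0,0.045],[0.015,0.186,-0.06,0,0.045],[0.018,0.216,-0.06,0,0.045],[0.02,0.243,-0.06,0,0.045],[0.022,0.264,-0.06,0,0.045],[0.023,0.277,-0.06,0,0.045],[0.023,0.281,-0.058,0,0.045],[0.023,0.281,-0.05,0,0.045],[0.023,0.281,-0.035,0,0.045],[0.023,0.281,-0.02,0,0.045]],
  ],
)

```text
time_s: 12.02
ee_pos: [513.8, 334.4, 129.1]
ee_rot: [-180.0, -0.0, 166.4]
force: [-0.1, 1.0, -2.6]
gripper_width: 52.8
```

>>> jog_arm(
  deltas=[
    [[0,0,0.014,0,0.045],[0,0,0.024,0,0.045],[0,0,0.031,0,0.045],[0,0,0.034,0,0.045],[0,0,0.035,0,0.045],[0,0,0.036,0,0.045],[0,0,0.0365,0,0.045],[0,0,0.0365,0,0.045]],
  ],
)

```text
time_s: 12.68
ee_pos: [514.6, 335.8, 94.5]
ee_rot: [180.0, 0.1, 166.4]
force: [-0.7, -1.8, 1.7]
gripper_width: 52.6
```

```bash
python3 - <<'E'
from h import *
s=env.state(); print(s['ee_pos'],s['ee_rot'],s['gripper_width'],s['force'])
grab('scene','s6.png')
E
```

```text
[514.56305025 335.78131997  94.50238245] [1.79954505e+02 7.44204608e-02 1.66440531e+02] 52.602486877191964 [-0.71111565 -1.75660702  1.71757155]
```

View pics/s6.png

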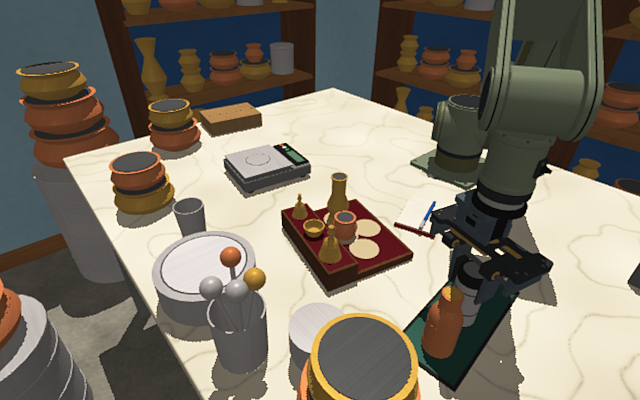

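>>> jog_arm(
  deltas=[
    [[0,0,0,0,0.054],[0,0,0,0,0.058],[0,0,0,0,0.066],[0,0,0,0,0.075],[0,0,-0.005,0,0.075],[0,0,-0.02,0,0.075],[0,0,-0.045,0,0.075],[0,0,-0.07,0,0.075],[-0.002,-0.01,-0.085,0,0.07],[-0.006,-0.031,-0.09,0,0.065],[-0.013,-0.065,-0.09,0,0.065],[-0.02,-0.101,-0.09,0,0.06],[-0.028,-0.138,-0.09,0,0.06],[-0.036,-0.177,-0.09,0,0.06],[-0.043,-0.216,-0.09,0,0.06],[-0.051,-0.255,-0.09,0,0.06],[-0.059,-0.292,-0.09,0,0.06],[-0.065,-0.323,-0.09,0,0.06],[-0.068,-0.338,-0.09,0,0.06],[-0.069,-0.343,-0.09,0,0.06]],
  ],
)

```text
time_s: 14.4
ee_pos: [500.6, -16.2, 183.9]
ee_rot: [-180.0, 0.0, 166.2]
force: [1.1, -0.7, 0.2]
gripper_width: 59.8
```

>>> jog_arm(
  deltas=[
    [[0,0,0.002,0,0.06],[0,0,0.01,0,0.06],[0,0,0.025,0,0.06],[0,0,0.042,0,0.06],[0,0,0.055,0,0.06],[0,0,0.063,0,0.06],[0,0,0.0655,0,0.06],[0,0,0.0655,0,0.06],[0,0,0.0655,0,0.06]],
  ],
)

```text
time_s: 15.15
ee_pos: [501.2, -13.3, 118.2]
ee_rot: [180.0, 0.0, 166.5]
force: [0.2, -0.3, -0.3]
gripper_width: 60.1
```

```bash
python3 - <<'E'
from h import *
s=env.state(); print(s['ee_pos'],s['ee_rot'],s['gripper_width'],s['force'])
grab('scene','s7.png',(240,60,480,300),2.4)
E
```

```text
[501.16638599 -13.28364035 118.23558309] [1.79982806e+02 3.71612906e-02 1.66483557e+02] 60.057670805226394 [ 0.15648666 -0.28332135 -0.31905019]
```

View pics/s7.png

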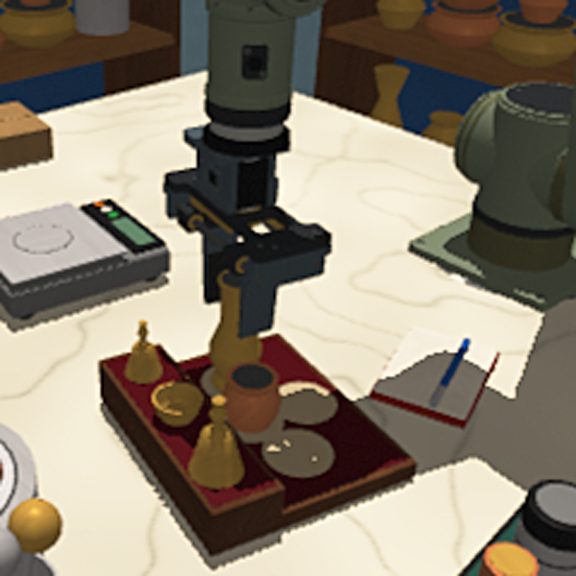

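>>> jog_arm(
  deltas=[
    [[0,0,0,0,0.052],[0,0,0,0,0.044],[0,0,0,0,0.039],[0,0,0,0,0.036],[0,0,0,0,0.034],[0,0,0,0,0.032],[0,0,0,0,0.028],[0,0,0,0,0.025],[0,0,0,0,0.025],[0,0,0,0,0.025],[0,0,0,0,0.025],[0,0,-0.004,0,0.025],[0,0,-0.014,0,0.025],[0,0,-0.028,0,0.025],[0,0,-0.046,0,0.025],[0,0,-0.064,0,0.025],[0,0,-0.076,0,0.025],[0,0,-0.08,0,0.025]],
  ],
)

```text
time_s: 16.7
ee_pos: [501.6, -13.7, 200.0]
ee_rot: [179.9, 0.2, 166.4]
force: [0.3, -1.0, -3.4]
gripper_width: 37.9
```

>>> jog_arm(
  deltas=[
    [[0.002,0.004,0,0,0.025],[0.007,0.015,0,0,0.025],[0.017,0.035,0,0,0.025],[0.029,0.061,0,0,0.025],[0.043,0.09,0,0,0.025],[0.057,0.12,0,0,0.025],[0.072,0.151,0,0,0.025],[0.087,0.183,0,0,0.025],[0.101,0.213,0,0,0.025],[0.115,0.243,0,0,0.025],[0.128,0.27,0,0,0.025],[0.139,0.293,0.003,0,0.025],[0.146,0.308,0.012,0,0.025],[0.149,0.314,0.028,0,0.025],[0.149,0.314,0.048,0,0.025],[0.149,0.314,0.067,0,0.025],[0.149,0.314,0.081,0,0.025],[0.149,0.314,0.089,0,0.025],[0.149,0.314,0.092,0,0.025],[0.149,0.314,0.093,0,0.025]],
  ],
)

```text
time_s: 18.37
ee_pos: [428.8, 326.4, 104.1]
ee_rot: [-179.9, -0.1, 166.4]
force: [0.6, 0.9, -2.1]
gripper_width: 37.7
```

```bash
python3 - <<'E'
from h import *
s=env.state(); print(s['ee_pos'],s['ee_rot'],s['gripper_width'],s['force'])
grab('scene','s8.png')
E
```

```text
[428.76502696 326.4288708  104.08873071] [-1.79926228e+02 -8.24849859e-02  1.66448054e+02] 37.65745389068807 [ 0.62285542  0.92593296 -2.11797799]
```

View pics/s8.png

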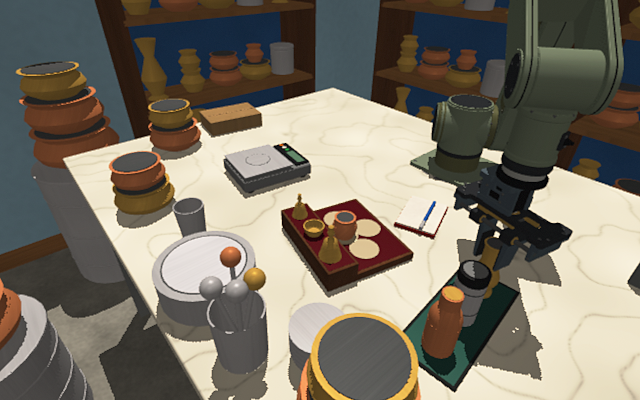

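The gap reads 37.7 mm where the neck should give 33, so I'll look closer.

```bash
python3 - <<'E'
from h import *
grab('top','t8.png',(130,160,370,320),3.2)
im=cv2.imread('pics/raw_s8.png')
cv2.imwrite('pics/s8z.png',cv2.resize(im[170:310,430:570],None,fx=4.2,fy=4.2,interpolation=cv2.INTER_CUBIC))
E
```

```text
(no output)
```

View pics/s8z.png

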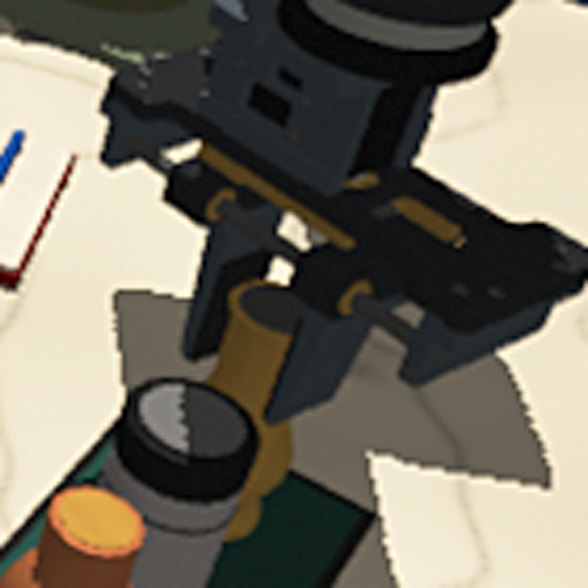

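View pics/t8.png

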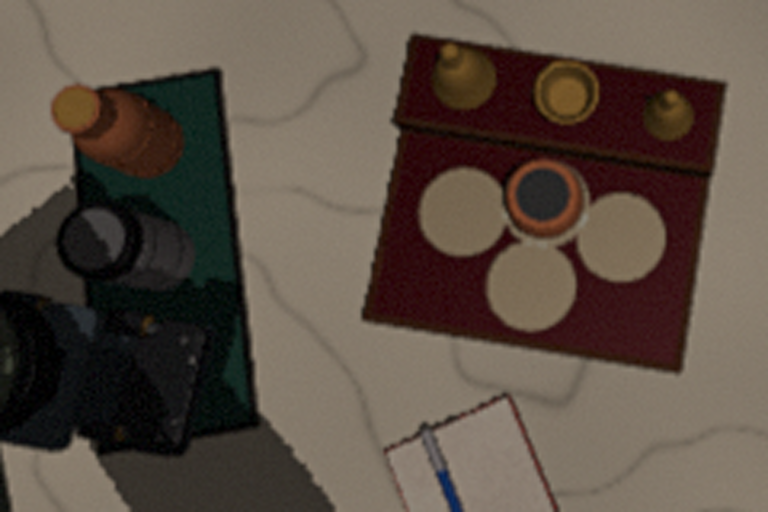

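```bash
cat > ov.py <<'E'
from h import *
def ov(raw,out,items,crop,s,camn='scene'):
    im=cv2.imread('pics/raw_'+raw); x0,y0,x1,y1=crop
    im=cv2.resize(im[y0:y1,x0:x1],None,fx=s,fy=s,interpolation=cv2.INTER_CUBIC)
    for x,y,z,r in items:
        p=np.array([(proj(camn,[x+r*np.cos(a),y+r*np.sin(a),z])-[x0,y0]+.5)*s-.5 for a in np.linspace(0,6.28,40)]); cv2.polylines(im,[p.astype(int)],True,(0,255,0),1)
    cv2.imwrite('pics/'+out,im)
E
python3 - <<'E'
from ov import *
x,y,b=429.2,326.7,6.2
ov('s8.png','o8.png',[(x,y,b+h,r) for h,r in((122,20.5),(110,16.5),(74,16.5),(40,26.5),(0,23))],(440,200,560,310),5.5)
E
```

```text
(no output)
```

View pics/o8.png

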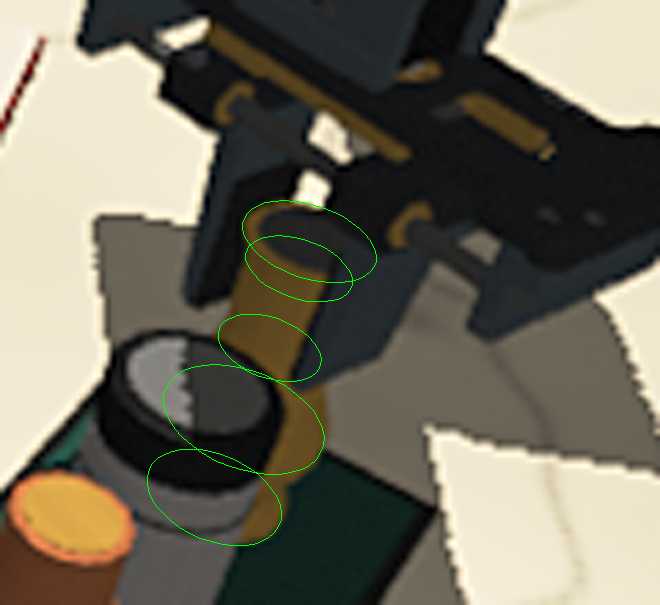

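>>> jog_arm(
  deltas=[
    [[0,0,0.001,0,0.025],[0,0,0.002,0,0.025],[0,0,0.0025,0,0.025],[0,0,0.003,0,0.025],[0,0,0.0035,0,0.025],[0,0,0.0035,0,0.025],[0,0,0.0035,0,0.025]],
  ],
)

```text
time_s: 19.05
ee_pos: [429.9, 326.6, 102.3]
ee_rot: [179.9, 0.1, 166.4]
force: [-1.1, -1.7, 5.2]
gripper_width: 37.6
```

>>> jog_arm(
  deltas=[
    [[0,0,0,0,0.04],[0,0,0,0,0.045],[0,0,0,0,0.055],[0,0,0,0,0.065],[0,0,0,0,0.07],[0,0,-0.005,0,0.07],[0,0,-0.018,0,0.07],[0,0,-0.038,0,0.07],[0,0,-0.063,0,0.07],[0,0,-0.085,0,0.07],[-0.007,-0.01,-0.098,0,0.078],[-0.02,-0.031,-0.1,0,0.084],[-0.039,-0.061,-0.1,0,0.084],[-0.061,-0.095,-0.1,0,0.084],[-0.084,-0.131,-0.1,0,0.084],[-0.108,-0.168,-0.1,0,0.084],[-0.131,-0.204,-0.1,0,0.084],[-0.15,-0.234,-0.1,0,0.084],[-0.16,-0.25,-0.1,0,0.084],[-0.163,-0.254,-0.1,0,0.084]],
  ],
)

```text
time_s: 20.72
ee_pos: [529.3, 38.0, 201.7]
ee_rot: [-180.0, 0.1, 166.2]
force: [0.3, 0.5, -1.0]
gripper_width: 83.8
```

```bash
python3 - <<'E'
from ov import *
s=env.state(); print(s['ee_pos'],s['ee_rot'],s['gripper_width'],s['force'])
grab('scene','s9.png'); grab('top','t9.png',(130,160,370,320),3.2)
x,y,b=429.7,326.5,4
L=[(x,y,b+h,r) for h,r in((122,20.5),(110,16.5),(74,16.5),(40,26.5),(0,23))]
ov('s9.png','o9.png',L,(390,180,560,390),2.8)
x,y,b=528,40.8,20
L+=[(x,y,b+h,r) for h,r in((52,24.5),(26,29))]
ov('t9.png','ot9.png',L+[(598.7,345.3,134,17),(514.2,336,122,26.5)],(130,160,370,320),3.2,'top')
E
```

```text
[529.34312035  37.98018064 201.66773048] [-1.79962570e+02  5.39112983e-02  1.66200182e+02] 83.7666626126967 [ 0.33058702  0.46240413 -0.98178136]
```

View pics/o9.png

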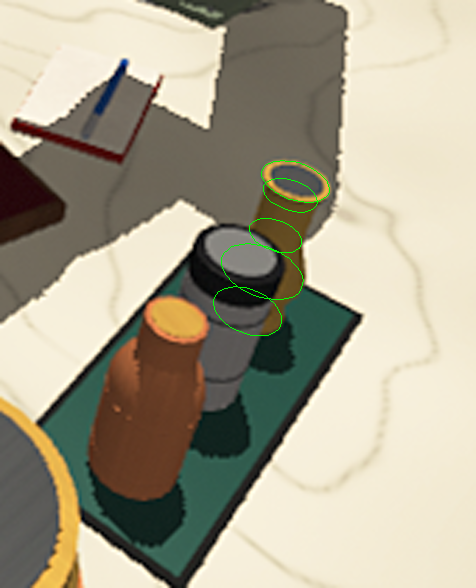

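View pics/ot9.png

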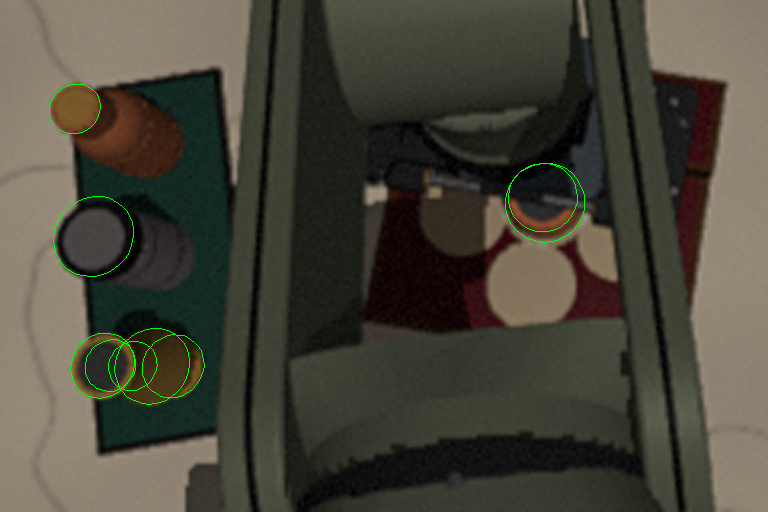

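```bash
python3 - <<'E'
from m import *
im=cv2.imread('pics/raw_t8.png')
g=cv2.cvtColor(im,cv2.COLOR_BGR2HSV)
sub=im[160:320,230:370]
m=((im[:,:,1].astype(int)>70)&(im[:,:,0].astype(int)>55)).astype(np.uint8)
m[:200]=0
n,lab,st,ce=cv2.connectedComponentsWithStats(m)
for i in range(n):
    if 200<st[i,4]<900 and 240<ce[i,0]<360: print(st[i],ce[i],back('top',*ce[i],20)[:2].round(1))
for uv in((463,212),(622,237),(531,288)): print(back('top',*z2(*uv,130,160,3.2),20)[:2].round(1))
print('lota',back('top',*z2(543,197.5,130,160,3.2),72)[:2])
E
python3 -c "
import cv2
im=cv2.imread('pics/raw_t8.png')
cv2.imwrite('pics/t8z.png',cv2.resize(im[200:235,280:320],None,fx=14,fy=14,interpolation=cv2.INTER_CUBIC))"
```

```text
[528.8 104.2]
[502.1 -13.8]
[468.7  56.1]
lota [527.93292154  40.71912007]
```

View pics/t8z.png

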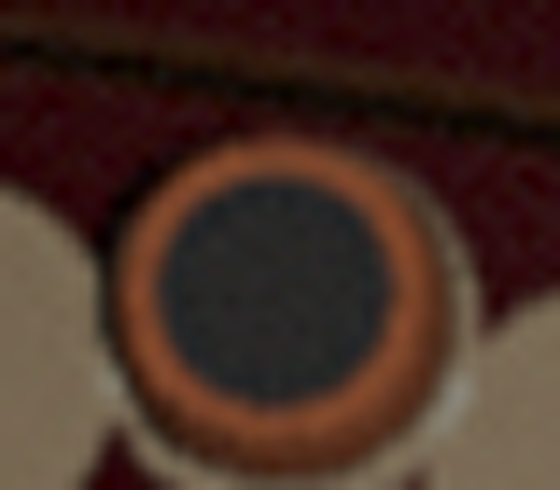

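>>> jog_arm(
  deltas=[
    [[0,0,0.004,0,0.084],[0,0,0.015,0,0.084],[0,0,0.035,0,0.084],[0,0,0.06,0,0.084],[0,0,0.085,0,0.084],[0,0,0.11,0,0.084],[0,0,0.13,0,0.084],[0,0,0.145,0,0.084],[0,0,0.153,0,0.084],[0,0,0.157,0,0.084],[0,0,0.1575,0,0.084],[0,0,0.1575,0,0.084]],
  ],
)

```text
time_s: 21.82
ee_pos: [528.8, 41.8, 44.5]
ee_rot: [180.0, 0.1, 166.5]
force: [0.1, 0.2, 0.7]
gripper_width: 84.0
```

```bash
python3 - <<'E'
from h import *
s=env.state(); print(s['ee_pos'],s['ee_rot'],s['gripper_width'],s['force'])
grab('scene','s10.png',(250,100,450,300),3)
E
```

```text
[528.80929989  41.82262696  44.52805768] [1.79970816e+02 6.00294571e-02 1.66476444e+02] 84.00883924983135 [0.12918476 0.18480785 0.71958362]
```

View pics/s10.png

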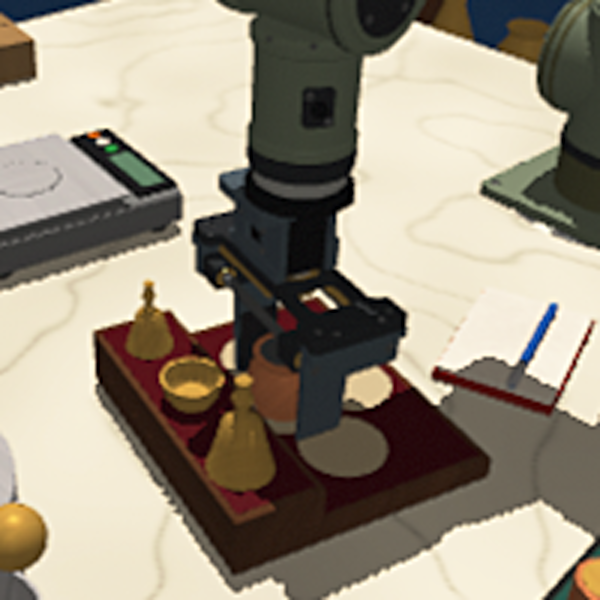

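>>> jog_arm(
  deltas=[
    [[0,0,0,0,0.076],[0,0,0,0,0.069],[0,0,0,0,0.064],[0,0,0,0,0.061],[0,0,0,0,0.059],[0,0,0,0,0.057],[0,0,0,0,0.053],[0,0,0,0,0.05],[0,0,0,0,0.05],[0,0,0,0,0.05],[0,0,0,0,0.05],[0,0,-0.003,0,0.05],[0,0,-0.012,0,0.05],[0,0,-0.028,0,0.05],[0,0,-0.048,0,0.05],[0,0,-0.068,0,0.05],[0,0,-0.083,0,0.05],[0,0,-0.09,0,0.05],[0,0,-0.09,0,0.05]],
  ],
  grip_force=20,
)

```text
time_s: 23.45
ee_pos: [529.4, 41.4, 135.8]
ee_rot: [179.9, 0.2, 166.4]
force: [-0.5, 0.4, -1.2]
gripper_width: 56.0
```

```bash
python3 - <<'E'
from h import *
s=env.state(); print(s['ee_pos'],s['ee_rot'],s['gripper_width'],s['force'])
grab('scene','s11.png',(250,100,450,300),3)
E
```

```text
[529.38144324  41.39479598 135.75720208] [179.92206397   0.20179218 166.43134076] 56.02427626283647 [-0.54245818  0.42157172 -1.17665623]
```

View pics/s11.png

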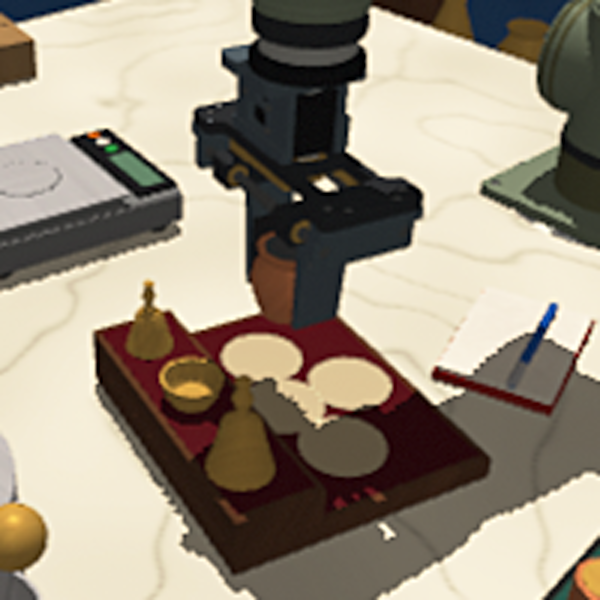

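>>> jog_arm(
  deltas=[
    [[-0.001,-0.005,0,0,0.05],[-0.004,-0.018,0,0,0.05],[-0.008,-0.039,0,0,0.05],[-0.014,-0.066,0,0,0.05],[-0.02,-0.096,0,0,0.05],[-0.026,-0.127,0,0,0.05],[-0.033,-0.158,0,0,0.05],[-0.039,-0.189,0,0,0.05],[-0.046,-0.22,0,0,0.05],[-0.052,-0.251,0,0,0.05],[-0.059,-0.282,0,0,0.05],[-0.065,-0.312,0,0,0.05],[-0.07,-0.339,0,0,0.05],[-0.075,-0.36,0,0,0.05],[-0.077,-0.373,0,0,0.05],[-0.078,-0.377,0,0,0.05],[-0.078,-0.377,0.005,0,0.05],[-0.078,-0.377,0.015,0,0.05],[-0.078,-0.377,0.025,0,0.05],[-0.078,-0.377,0.03,0,0.05]],
  ],
)

```text
time_s: 25.17
ee_pos: [514.9, -341.5, 101.6]
ee_rot: [179.9, -0.2, 166.5]
force: [-0.5, 0.9, -2.0]
gripper_width: 56.2
```

```bash
python3 - <<'E'
from ov import *
s=env.state(); print(s['ee_pos'],s['ee_rot'],s['gripper_width'],s['force'])
grab('scene','s12.png'); grab('top','t12.png')
x,y=516.2,-343
ov('s12.png','o12.png',[(x,y,56,36),(x,y,84+26,24.5),(x,y,84,21)],(200,80,350,210),5)
ov('t12.png','ot12.png',[(x,y,56,36)],(410,160,550,290),4,'top')
E
```

```text
[ 514.90352475 -341.52674494  101.62181608] [179.89608769  -0.20709727 166.51276887] 56.21771930388711 [-0.49939866  0.87372732 -1.97048506]
```

View pics/o12.png

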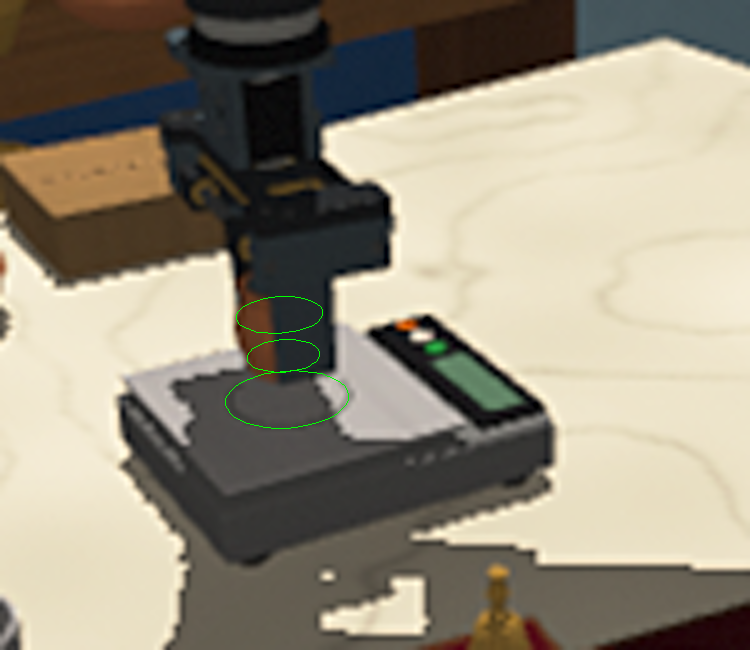

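View pics/ot12.png

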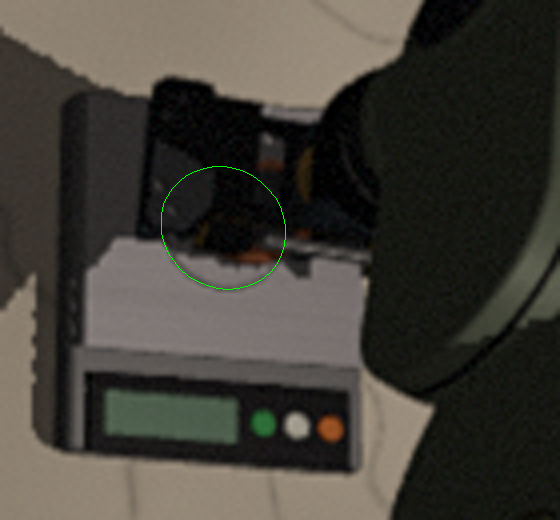

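```bash
python3 - <<'E'
from ov import *
x,y=516.2,-343
ov('scene0.png','os0.png',[(x,y,56,36)],(215,130,325,200),7)
ov('top0.png','ot0.png',[(x,y,56,36)],(410,170,510,290),5,'top')
E
```

```text
(no output)
```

View pics/os0.png

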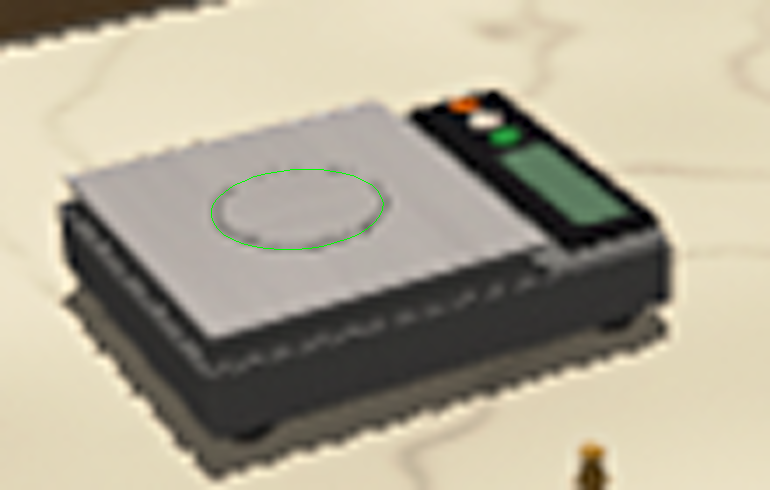

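View pics/ot0.png

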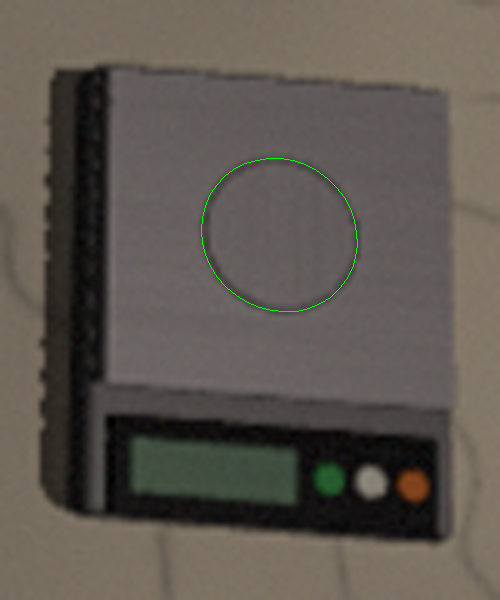

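>>> jog_arm(
  deltas=[
    [[0,0,0.004,0,0.05],[0,0,0.01,0,0.05],[0,0,0.016,0,0.05],[0,0,0.02,0,0.05],[0,0,0.022,0,0.05],[0,0,0.023,0,0.05],[0,0,0.0235,0,0.05],[0,0,0.0235,0,0.05],[0,0,0.0235,0,0.05]],
  ],
)

```text
time_s: 26.02
ee_pos: [515.9, -343.7, 80.6]
ee_rot: [-180.0, 0.0, 166.4]
force: [0.3, 0.1, -1.6]
gripper_width: 56.3
```

>>> jog_arm(
  deltas=[
    [[0,0,0.0005,0,0.05],[0,0,0.001,0,0.05],[0,0,0.001,0,0.05],[0,0,0.001,0,0.05]],
  ],
)

```text
time_s: 26.35
ee_pos: [516.0, -343.7, 80.1]
ee_rot: [-180.0, 0.1, 166.4]
force: [-1.1, 0.8, 2.8]
gripper_width: 56.5
```

>>> jog_arm(
  deltas=[
    [[0,0,0,0,0.058],[0,0,0,0,0.062],[0,0,0,0,0.07],[0,0,0,0,0.08],[0,0,0,0,0.085],[0,0,-0.005,0,0.085],[0,0,-0.02,0,0.085],[0,0,-0.045,0,0.085],[0,0,-0.075,0,0.085],[0,0,-0.095,0,0.085],[0.003,0.008,-0.1,0,0.08],[0.011,0.029,-0.1,0,0.08],[0.024,0.062,-0.1,0,0.075],[0.037,0.096,-0.1,0,0.07],[0.05,0.13,-0.1,0,0.07],[0.063,0.164,-0.1,0,0.07],[0.076,0.198,-0.1,0,0.07],[0.087,0.229,-0.1,0,0.07],[0.095,0.249,-0.1,0,0.07],[0.098,0.257,-0.1,0,0.07]],
  ],
)

```text
time_s: 28.02
ee_pos: [479.0, -67.6, 178.7]
ee_rot: [179.9, -0.1, 166.6]
force: [0.5, 0.4, 0.6]
gripper_width: 70.1
```

```bash
python3 - <<'E'
from ov import *
s=env.state(); print(s['ee_pos'],s['ee_rot'],s['gripper_width'],s['force'])
grab('scene','s13.png'); grab('top','t13.png')
x,y=516,-343.5
ov('s13.png','o13.png',[(x,y,56,36),(x,y,108,24.5),(x,y,82,29)],(215,130,325,200),7)
ov('t13.png','ot13.png',[(x,y,56,36),(x,y,108,24.5)],(410,160,550,290),4,'top')
E
```

```text
[479.01689039 -67.57310854 178.66662542] [ 1.79948617e+02 -1.46495532e-01  1.66596195e+02] 70.11373311099936 [0.48495994 0.43974465 0.61183696]
```

View pics/o13.png

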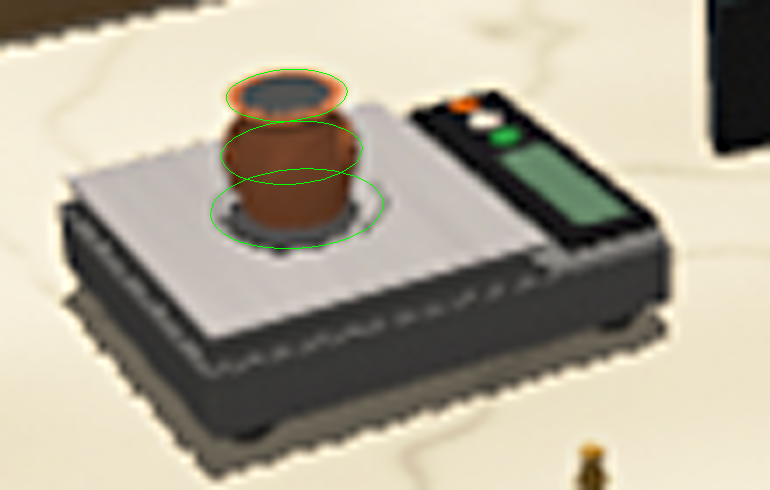

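View pics/ot13.png

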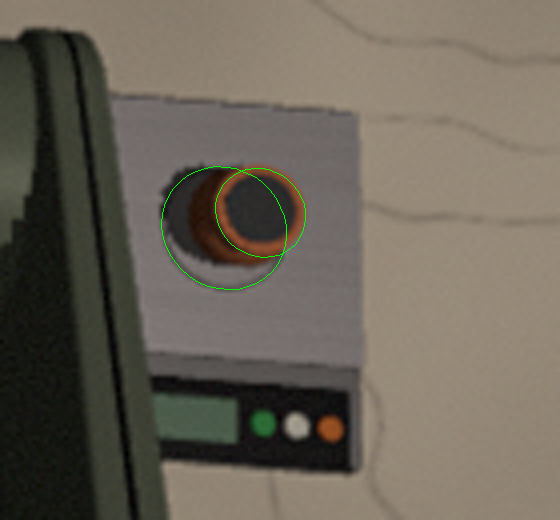

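The pot stands upright in the middle of the ring, within 1–2 mm. Next I'll fetch the vase.

>>> jog_arm(
  deltas=[
    [[0.003,0.007,0,0,0.065],[0.009,0.025,0,0,0.065],[0.02,0.052,0,0,0.065],[0.033,0.086,0,0,0.065],[0.046,0.12,0,0,0.065],[0.059,0.154,0,0,0.065],[0.072,0.188,0,0,0.065],[0.085,0.222,0,0,0.065],[0.098,0.256,0,0,0.065],[0.111,0.29,0,0,0.065],[0.123,0.322,0,0,0.065],[0.133,0.349,0,0,0.065],[0.14,0.367,0,0,0.065],[0.143,0.374,0,0,0.065],[0.143,0.374,0,0,0.065],[0.143,0.374,0.01,0,0.065],[0.143,0.374,0.03,0,0.065],[0.143,0.374,0.055,0,0.065],[0.143,0.374,0.072,0,0.065],[0.143,0.374,0.078,0,0.065]],
  ],
  grip_force=25,
)

```text
time_s: 29.78
ee_pos: [428.3, 323.2, 98.3]
ee_rot: [-179.7, -0.2, 166.3]
force: [-0.1, -0.3, 0.3]
gripper_width: 64.6
```

```bash
python3 - <<'E'
from h import *
s=env.state(); print(s['ee_pos'],s['ee_rot'],s['gripper_width'],s['force'])
grab('scene','s14.png',(400,120,560,300),3.3)
E
```

```text
[428.25112678 323.22603085  98.31143723] [-179.70899238   -0.21481505  166.30756069] 64.61955800590866 [-0.08352689 -0.26809915  0.25355071]
```

View pics/s14.png

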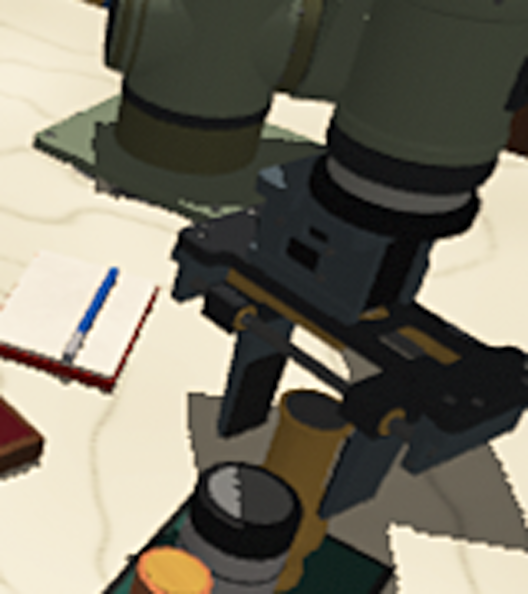

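>>> jog_arm(
  deltas=[
    [[0,0,0,0,0.06],[0,0,0,0,0.06],[0,0,0,0,0.052],[0,0,0,0,0.044],[0,0,0,0,0.039],[0,0,0,0,0.036],[0,0,0,0,0.034],[0,0,0,0,0.03],[0,0,0,0,0.025],[0,0,0,0,0.025],[0,0,0,0,0.025],[0,0,0,0,0.025]],
  ],
)

```text
time_s: 30.83
ee_pos: [429.9, 326.5, 102.1]
ee_rot: [180.0, 0.0, 166.4]
force: [-0.3, -1.1, 5.5]
gripper_width: 38.2
```

>>> jog_arm(
  deltas=[
    [[0,0,-0.004,0,0.025],[0,0,-0.015,0,0.025],[0,0,-0.033,0,0.025],[0,0,-0.053,0,0.025],[-0.002,-0.004,-0.07,0,0.025],[-0.007,-0.015,-0.08,0,0.025],[-0.017,-0.035,-0.082,0,0.025],[-0.029,-0.061,-0.082,0,0.025],[-0.043,-0.09,-0.082,0,0.025],[-0.057,-0.12,-0.082,0,0.025],[-0.072,-0.151,-0.082,0,0.025],[-0.087,-0.183,-0.082,0,0.025],[-0.101,-0.213,-0.082,0,0.025],[-0.115,-0.243,-0.082,0,0.025],[-0.128,-0.27,-0.082,0,0.025],[-0.139,-0.293,-0.082,0,0.025],[-0.146,-0.308,-0.082,0,0.025],[-0.149,-0.314,-0.082,0,0.025],[-0.149,-0.314,-0.077,0,0.025],[-0.149,-0.314,-0.065,0,0.025]],
  ],
)

```text
time_s: 32.5
ee_pos: [501.2, -13.8, 166.9]
ee_rot: [179.9, 0.1, 166.4]
force: [-0.7, -0.5, -1.5]
gripper_width: 37.4
```

>>> jog_arm(
  deltas=[
    [[0,0,0.014,0,0.025],[0,0,0.027,0,0.025],[0,0,0.036,0,0.025],[0,0,0.042,0,0.025],[0,0,0.045,0,0.025],[0,0,0.046,0,0.025],[0,0,0.047,0,0.025],[0,0,0.047,0,0.025],[0,0,0.047,0,0.025]],
  ],
)

```text
time_s: 33.25
ee_pos: [501.1, -13.8, 119.9]
ee_rot: [180.0, 0.1, 166.4]
force: [-0.4, -0.9, -2.5]
gripper_width: 37.5
```

```bash
python3 - <<'E'
from ov import *
s=env.state(); print(s['ee_pos'],s['ee_rot'],s['gripper_width'],s['force'])
grab('scene','s15.png')
x,y,b=501,-13.8,20
ov('s15.png','o15.png',[(x,y,b+h,r) for h,r in((122,20.5),(74,16.5),(40,26.5),(0,23))],(270,130,420,290),3.6)
E
```

```text
[501.08817594 -13.80439737 119.93340145] [1.79980722e+02 6.14013164e-02 1.66432322e+02] 37.496546584303 [-0.40106832 -0.90707594 -2.54379725]
```

View pics/o15.png

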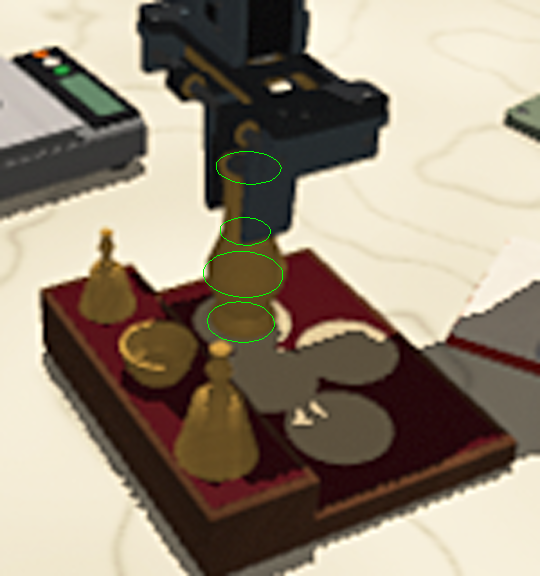

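>>> jog_arm(
  deltas=[
    [[0,0,0.0005,0,0.025],[0,0,0.001,0,0.025],[0,0,0.0015,0,0.025],[0,0,0.002,0,0.025],[0,0,0.002,0,0.025],[0,0,0.002,0,0.025]],
  ],
)

```text
time_s: 33.8
ee_pos: [501.2, -13.9, 118.2]
ee_rot: [180.0, 0.1, 166.4]
force: [0.3, 0.5, 6.2]
gripper_width: 37.7
```

>>> jog_arm(
  deltas=[
    [[0,0,0,0,0.04],[0,0,0,0,0.046],[0,0,0,0,0.055],[0,0,0,0,0.065],[0,0,0,0,0.07],[0,0,-0.005,0,0.07],[0,0,-0.02,0,0.07],[0,0,-0.045,0,0.07],[0,0,-0.065,0,0.07],[0.002,0.01,-0.07,0,0.072],[0.006,0.031,-0.07,0,0.074],[0.013,0.065,-0.07,0,0.075],[0.02,0.101,-0.07,0,0.075],[0.028,0.138,-0.07,0,0.075],[0.036,0.177,-0.07,0,0.075],[0.043,0.216,-0.07,0,0.075],[0.051,0.255,-0.07,0,0.075],[0.059,0.292,-0.07,0,0.075],[0.065,0.323,-0.07,0,0.075],[0.069,0.343,-0.07,0,0.075]],
  ],
)

```text
time_s: 35.47
ee_pos: [513.1, 339.7, 186.5]
ee_rot: [180.0, -0.1, 166.6]
force: [0.3, -0.5, 0.2]
gripper_width: 74.8
```

```bash
python3 - <<'E'
from ov import *
s=env.state(); print(s['ee_pos'],s['ee_rot'],s['gripper_width'],s['force'])
grab('scene','s16.png');grab('top','t16.png')
x,y,b=501,-14,20
L=[(x,y,b+h,r) for h,r in((122,20.5),(74,16.5),(40,26.5),(0,23))]
ov('s16.png','o16.png',L,(270,150,420,290),4)
ov('t16.png','ot16.png',L,(230,150,370,290),4,'top')
E
```

```text
[513.13400702 339.73031932 186.50610963] [ 1.79956278e+02 -5.99200850e-02  1.66567874e+02] 74.81627839008421 [ 0.33578963 -0.46892405  0.17973036]
```

View pics/o16.png

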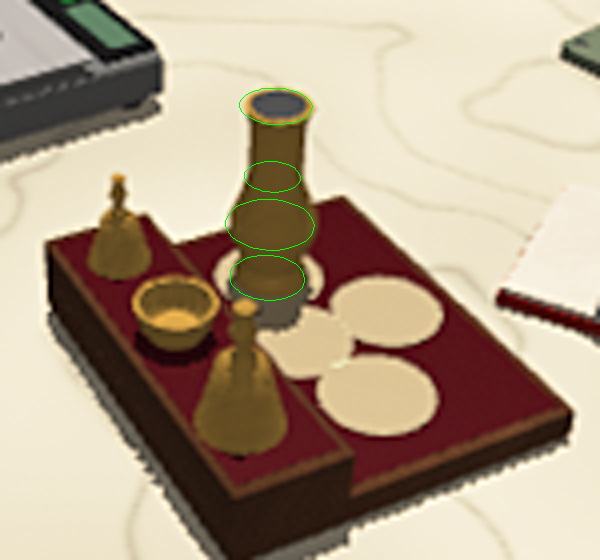

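View pics/ot16.png

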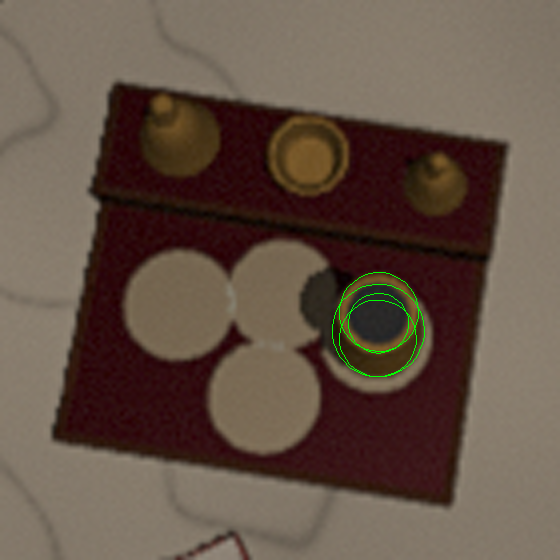

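The vase is back on its spot, upright, with the bells and bowl undisturbed. The canister comes next.

>>> jog_arm(
  deltas=[
    [[0,0,0.004,0,0.075],[0,0,0.015,0,0.075],[0,0,0.033,0,0.075],[0,0,0.054,0,0.075],[0,0,0.073,0,0.075],[0,0,0.087,0,0.075],[0,0,0.094,0,0.075],[0,0,0.094,0,0.075],[0,0,0.094,0,0.07],[0,0,0.094,0,0.065],[0,0,0.094,0,0.06],[0,0,0.094,0,0.057],[0,0,0.094,0,0.055],[0,0,0.094,0,0.053],[0,0,0.094,0,0.05],[0,0,0.094,0,0.045],[0,0,0.094,0,0.045],[0,0,0.094,0,0.045]],
  ],
)

```text
time_s: 37.07
ee_pos: [514.3, 335.8, 93.9]
ee_rot: [180.0, 0.0, 166.4]
force: [-0.2, -2.0, 3.3]
gripper_width: 52.5
```

>>> jog_arm(
  deltas=[
    [[0,0,-0.004,0,0.045],[0,0,-0.015,0,0.045],[0,0,-0.033,0,0.045],[0,0,-0.053,0,0.045],[0,-0.003,-0.07,0,0.045],[-0.001,-0.014,-0.08,0,0.045],[-0.003,-0.035,-0.082,0,0.045],[-0.005,-0.062,-0.082,0,0.045],[-0.008,-0.092,-0.082,0,0.045],[-0.01,-0.123,-0.082,0,0.045],[-0.013,-0.155,-0.082,0,0.045],[-0.015,-0.186,-0.082,0,0.045],[-0.018,-0.216,-0.082,0,0.045],[-0.02,-0.243,-0.082,0,0.045],[-0.022,-0.264,-0.082,0,0.045],[-0.023,-0.277,-0.082,0,0.045],[-0.023,-0.281,-0.08,0,0.045],[-0.023,-0.281,-0.072,0,0.045],[-0.023,-0.281,-0.058,0,0.045],[-0.023,-0.281,-0.043,0,0.045]],
  ],
)

```text
time_s: 38.73
ee_pos: [470.8, 57.9, 135.9]
ee_rot: [179.9, 0.1, 166.4]
force: [-0.0, 0.7, -3.0]
gripper_width: 52.2
```

>>> jog_arm(
  deltas=[
    [[0,0,0.012,0,0.045],[0,0,0.019,0,0.045],[0,0,0.023,0,0.045],[0,0,0.025,0,0.045],[0,0,0.026,0,0.045],[0,0,0.026,0,0.045],[0,0,0.026,0,0.045]],
  ],
)

```text
time_s: 39.32
ee_pos: [471.0, 57.4, 110.9]
ee_rot: [180.0, 0.1, 166.4]
force: [-0.3, 0.1, -3.1]
gripper_width: 52.6
```

```bash
python3 - <<'E'
from ov import *
s=env.state(); print(s['ee_pos'],s['ee_rot'],s['gripper_width'],s['force'])
grab('scene','s17.png',(270,100,420,290),3)
E
```

```text
[470.98759596  57.36315359 110.91507432] [1.79971845e+02 6.34249890e-02 1.66437800e+02] 52.55516254421665 [-0.30008503  0.11503242 -3.14186255]
```

View pics/s17.png

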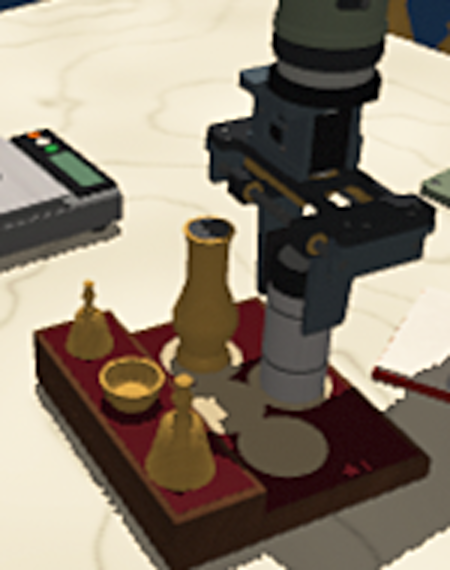

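>>> jog_arm(
  deltas=[
    [[0,0,0.0005,0,0.045],[0,0,0.001,0,0.045],[0,0,0.001,0,0.045],[0,0,0.001,0,0.045]],
  ],
)

```text
time_s: 39.7
ee_pos: [470.9, 57.2, 109.9]
ee_rot: [180.0, 0.1, 166.4]
force: [-0.6, 0.1, 2.1]
gripper_width: 52.3
```

>>> jog_arm(
  deltas=[
    [[0,0,0,0,0.054],[0,0,0,0,0.058],[0,0,0,0,0.066],[0,0,0,0,0.072],[0,0,-0.005,0,0.072],[0,0,-0.02,0,0.072],[0,0,-0.045,0,0.072],[0,0,-0.065,0,0.07],[-0.002,0.01,-0.077,0,0.07],[-0.006,0.033,-0.077,0,0.07],[-0.012,0.066,-0.077,0,0.065],[-0.019,0.101,-0.077,0,0.06],[-0.025,0.136,-0.077,0,0.06],[-0.032,0.171,-0.077,0,0.06],[-0.038,0.206,-0.077,0,0.06],[-0.045,0.241,-0.077,0,0.06],[-0.05,0.272,-0.077,0,0.06],[-0.054,0.295,-0.077,0,0.06],[-0.057,0.306,-0.077,0,0.06],[-0.057,0.31,-0.077,0,0.06]],
  ],
)

```text
time_s: 41.37
ee_pos: [599.3, 347.3, 186.0]
ee_rot: [180.0, 0.0, 166.5]
force: [0.5, 0.6, -0.6]
gripper_width: 60.0
```

```bash
python3 - <<'E'
from ov import *
s=env.state(); print(s['ee_pos'],s['ee_rot'],s['gripper_width'],s['force'])
grab('scene','s18.png');grab('top','t18.png')
L=[(470.6,57.2,138,26.5),(598.7,345.3,134,17)]
ov('s18.png','o18.png',L,(270,150,420,290),4)
ov('t18.png','ot18.png',L,(130,150,370,290),3.2,'top')
E
```

```text
[599.28417643 347.28379601 185.96939322] [1.79967190e+02 8.34645819e-03 1.66530640e+02] 60.0202627638941 [ 0.45243555  0.56651264 -0.56467245]
```

View pics/o18.png

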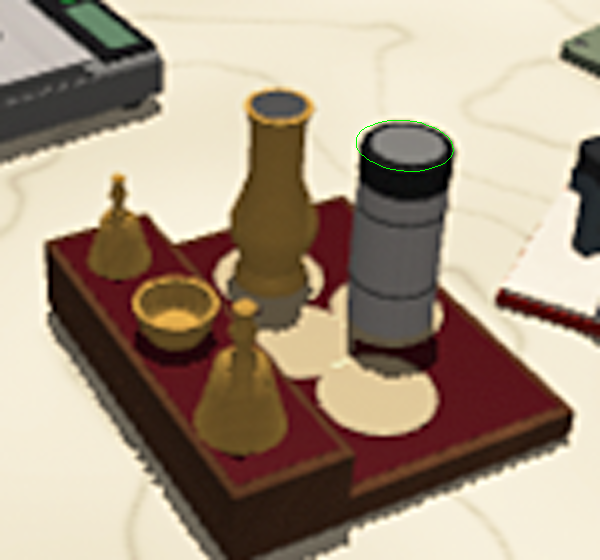

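View pics/ot18.png

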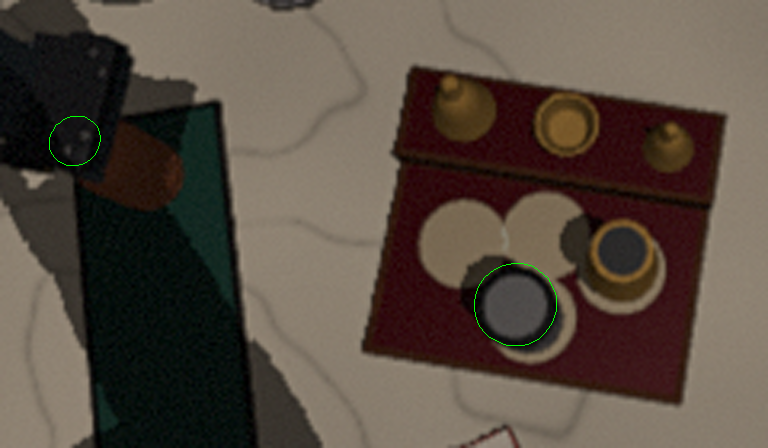

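Canister is back in place and upright. Last piece is the bottle.

>>> jog_arm(
  deltas=[
    [[0,0,0.004,0,0.06],[0,0,0.015,0,0.06],[0,0,0.032,0,0.06],[0,0,0.049,0,0.06],[0,0,0.062,0,0.06],[0,0,0.0695,0,0.06],[0,0,0.0695,0,0.06],[0,0,0.0695,0,0.06],[0,0,0.0695,0,0.052],[0,0,0.0695,0,0.045],[0,0,0.0695,0,0.04],[0,0,0.0695,0,0.037],[0,0,0.0695,0,0.035],[0,0,0.0695,0,0.033],[0,0,0.0695,0,0.028],[0,0,0.0695,0,0.025],[0,0,0.0695,0,0.025],[0,0,0.0695,0,0.025],[0,0,0.0695,0,0.025]],
  ],
)

```text
time_s: 43.05
ee_pos: [598.9, 345.5, 117.4]
ee_rot: [179.9, 0.0, 166.4]
force: [-0.1, 0.8, 3.0]
gripper_width: 33.8
```

>>> jog_arm(
  deltas=[
    [[0,0,-0.004,0,0.025],[0,0,-0.015,0,0.025],[0,0,-0.033,0,0.025],[0,0,-0.053,0,0.025],[0,0,-0.073,0,0.025],[0,-0.004,-0.088,0,0.025],[0.001,-0.015,-0.095,0,0.025],[0.002,-0.035,-0.097,0,0.025],[0.003,-0.06,-0.097,0,0.025],[0.004,-0.088,-0.097,0,0.025],[0.005,-0.117,-0.097,0,0.025],[0.006,-0.146,-0.097,0,0.025],[0.007,-0.175,-0.097,0,0.025],[0.008,-0.202,-0.097,0,0.025],[0.009,-0.225,-0.097,0,0.025],[0.01,-0.241,-0.097,0,0.025],[0.011,-0.249,-0.097,0,0.025],[0.011,-0.252,-0.095,0,0.025],[0.011,-0.252,-0.087,0,0.025],[0.011,-0.252,-0.073,0,0.025]],
  ],
)

```text
time_s: 44.72
ee_pos: [529.9, 103.5, 190.4]
ee_rot: [179.9, 0.2, 166.4]
force: [-0.2, 0.6, -2.7]
gripper_width: 33.5
```

>>> jog_arm(
  deltas=[
    [[0,0,0.018,0,0.025],[0,0,0.034,0,0.025],[0,0,0.046,0,0.025],[0,0,0.052,0,0.025],[0,0,0.054,0,0.025],[0,0,0.055,0,0.025],[0,0,0.055,0,0.025],[0,0,0.055,0,0.025]],
  ],
)

```text
time_s: 45.38
ee_pos: [529.5, 103.1, 135.6]
ee_rot: [180.0, 0.1, 166.4]
force: [0.1, 0.4, -1.9]
gripper_width: 33.6
```

```bash
python3 - <<'E'
from ov import *
s=env.state(); print(s['ee_pos'],s['ee_rot'],s['gripper_width'],s['force'])
grab('scene','s19.png',(270,100,420,290),3)
E
```

```text
[529.45177895 103.13571447 135.61592129] [1.79955129e+02 7.97741826e-02 1.66447828e+02] 33.561135063858856 [ 0.07385102  0.40113812 -1.85271208]
```

View pics/s19.png

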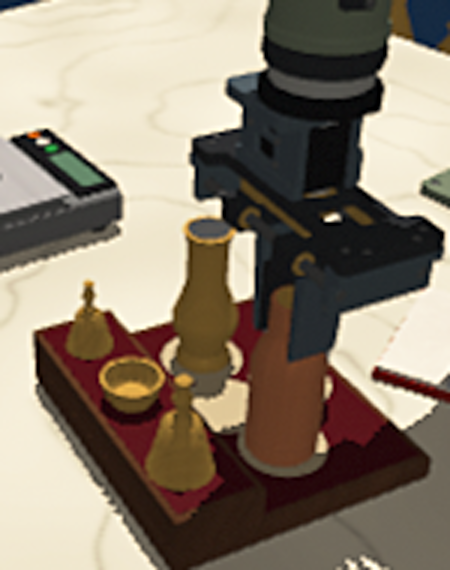

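Commanded z is 135, so I'll lower about 2 mm until it touches.

>>> jog_arm(
  deltas=[
    [[0,0,0.0005,0,0.025],[0,0,0.001,0,0.025],[0,0,0.0015,0,0.025],[0,0,0.0015,0,0.025],[0,0,0.0015,0,0.025]],
  ],
)

```text
time_s: 45.85
ee_pos: [528.9, 102.8, 133.5]
ee_rot: [180.0, 0.0, 166.4]
force: [0.1, 0.3, -2.3]
gripper_width: 33.2
```

>>> jog_arm(
  deltas=[
    [[0,0,0.0005,0,0.025],[0,0,0.0005,0,0.025],[0,0,0.0005,0,0.025]],
  ],
)

```text
time_s: 46.1
ee_pos: [529.0, 102.8, 133.4]
ee_rot: [180.0, 0.0, 166.4]
force: [-0.9, -1.3, 2.7]
gripper_width: 33.8
```

>>> jog_arm(
  deltas=[
    [[0,0,0,0,0.036],[0,0,0,0,0.04],[0,0,0,0,0.05],[0,0,0,0,0.058],[0,0,0,0,0.06],[0,0,-0.005,0,0.06],[0,0,-0.02,0,0.06],[0,0,-0.045,0,0.06],[0,0,-0.075,0,0.06],[0,0,-0.1,0,0.06],[0,0.01,-0.11,0,0.06],[0,0.03,-0.11,0,0.06],[0,0.06,-0.11,0,0.06],[0,0.1,-0.11,0,0.06],[0,0.14,-0.11,0,0.06],[0,0.18,-0.11,0,0.06],[0,0.21,-0.11,0,0.06],[0,0.235,-0.11,0,0.06],[0,0.25,-0.11,0,0.06],[0,0.25,-0.11,0,0.06]],
  ],
)

```text
time_s: 47.77
ee_pos: [587.7, 349.1, 242.2]
ee_rot: [179.9, -0.0, 166.6]
force: [0.6, 0.0, -0.6]
gripper_width: 59.7
```

```bash
python3 - <<'E'
from ov import *
s=env.state(); print(s['ee_pos'],s['force'])
grab('scene','s20.png');grab('top','t20.png')
L=[(470.1,57.3,138,26.5),(529.3,102.8,150,17),(501,-14.1,142,20.5),(622.1,94.4,129,5),(585.1,-52.5,112,4),(604,19.4,72,23.5)]
ov('s20.png','o20.png',L,(270,150,420,290),4)
ov('t20.png','ot20.png',L+[(516.2,-343,56,36)],(230,150,510,290),2.8,'top')
E
```

```text
[587.718074   349.13625291 242.23072128] [ 0.62838425  0.04138399 -0.55339749]
```

View pics/o20.png

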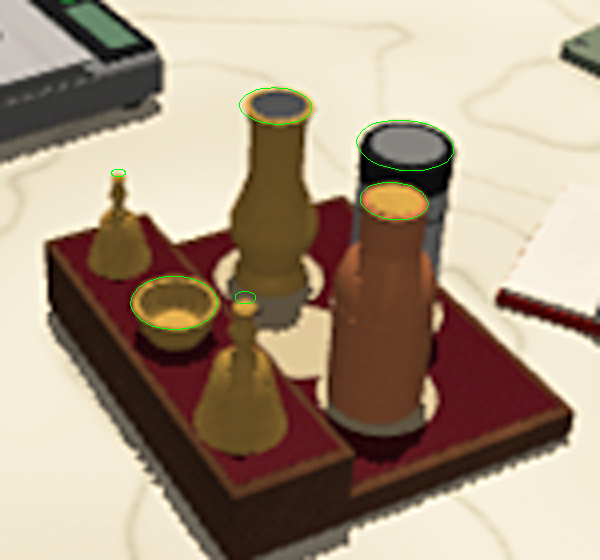

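View pics/ot20.png

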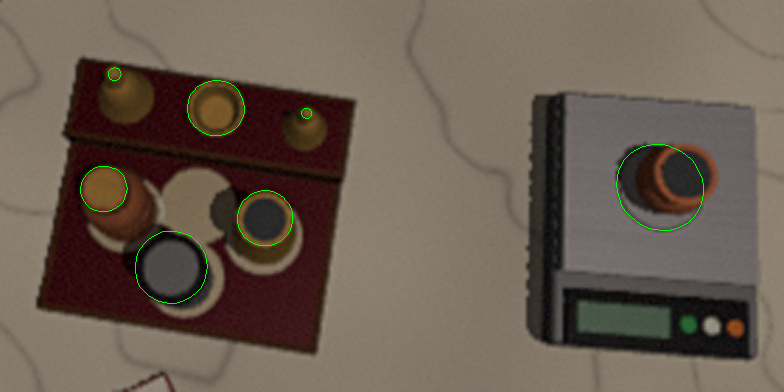

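>>> jog_arm(
  deltas=[
    [[0,0,0,0,0.06],[0,0,0,0,0.06],[0,0,0,0,0.06],[0,0,0,0,0.06]],
  ],
)

```text
time_s: 48.2
ee_pos: [587.6, 345.0, 243.4]
ee_rot: [180.0, 0.0, 166.4]
force: [0.5, -0.4, 0.3]
gripper_width: 60.0
```

```bash
python3 -c "
from h import *
print(env.job_done(), env.state()['time_s'])"
```

```text
the job is handed in; nothing more can be done
the job is handed in; nothing more can be done
```

The job is done and handed in at about 48 s of the 131 s allowed. I set the bottle, canister and vase aside on the mat and stood the pot on the scale. Then I put the vase, canister and bottle back, each at the arm pose I had picked it up from.

**Last checks:** In both cameras the tops of the three pieces match the outlines measured at the start, to about 1–2 mm. All three stand upright on their spots. The pot stands upright in the pan's ring, within about 2 mm of its middle. The bells and bowl still match their starting outlines, and the gripper was clear of everything.

**What disagreed:**
- **Vase:** the gripper stopped at about 38 mm on the vase's neck instead of the stated 33 mm. The pictures showed no slip or clear tilt, and it stood straight after both placings.
- **Pot:** the gripper read 56 mm on the pot's 58 mm belly, with no visible effect.

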